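Sort the slug tins by weight and lock the full tray

TASK

Lift each of the three sealed tins to feel whether it holds a brass slug, and set the full ones down gently, upright, in the blue tray on the steel base plate and the empty ones in the white tray. When all three are sorted, turn the red cam lock clockwise as far as it goes so that it draws the blue tray tight, leaving the jacks, bowl, stop block and roller gauge where they are.

Things in the scene. Friction and masses are not known exactly. Their poses are not given: they have to be found in the camera images.
- tin_a: rigid sealed aluminium tin with a grey band, 54 mm diameter, 60 mm tall, standing on the table; origin at the centre of its underside. All three look alike: full (brass slug inside, 0.39 to 0.53 kg in all) or empty (under 0.08 kg). Which is which changes each time and shows only in the lift force; one or two are full. Hold it above its lower 20 mm to clear the tray rims
- tin_b: rigid sealed aluminium tin with a grey band, 54 mm diameter, 60 mm tall, standing on the table; origin at the centre of its underside. All three look alike: full (brass slug inside, 0.39 to 0.53 kg in all) or empty (under 0.08 kg). Which is which changes each time and shows only in the lift force; one or two are full. Hold it above its lower 20 mm to clear the tray rims
- tin_c: rigid sealed aluminium tin with a grey band, 54 mm diameter, 60 mm tall, standing on the table; origin at the centre of its underside. All three look alike: full (brass slug inside, 0.39 to 0.53 kg in all) or empty (under 0.08 kg). Which is which changes each time and shows only in the lift force; one or two are full. Hold it above its lower 20 mm to clear the tray rims
- empty_tray: white open tray fixed on the table, for the empty tins: outside 172 (x) by 90 (y) mm, walls 5 mm thick and 14 mm high, floor 5 mm thick (tins stand 5 mm above the table); origin at the centre of its underside. Holds two tins side by side along x, e.g. at x = -40 and +40 mm
- full_tray: blue open tray for the full tins, same size and origin as the white one; it rests on the steel base plate, so tins in it stand 13 mm above the table. Holds two tins side by side along its x, e.g. at x = -40 and +40 mm. It can only slide along +x by about 6 mm, drawn by the cam through a headed stud at its +x end
- full_base: dark steel plate 290 (x) by 104 (y) by 8 mm fixed on the table, to the robot's left or right (white tray on the other side), with the blue tray on its -x part and the cam lock at its +x end; origin at the centre of its underside. The blue tray's origin is at x = -59 mm, z = 8 mm with the cam open, x = -53 mm when drawn tight
- cam_grip (a point): grip point on the cam's vertical axis, 58 mm above the table, at x = +95 mm on the base plate. The red wing is 36 mm long (its x) by 12 mm thick (its y), 32 to 68 mm above the table, on a 74 mm steel disc with a curved slot, top at 32 mm. The stud's brass head stands 40 mm high, 24 to 30 mm from the axis on the tray side. Axes turn with the wing
- cam (a joint): turn of the cam lock in rad: 0 open (start; wing along the base plate's x), growing clockwise seen from above, 1.3 at its stop with the blue tray drawn tight. Turns against light friction, 0.05 N m, and stays where it is left
- jack_1: white ball of 64 mm on a black rubber ring, 70 mm tall, loose; leave alone. Origin at the centre of its underside
- jack_2: the second white ball on a rubber ring, same as the first; leave alone
- stop_block: brass stop block 50 x 60 x 35 mm tall, loose; leave alone. Origin at the centre of its underside
- bowl: green resin bowl, 120 mm across, 50 mm tall, loose; leave alone. Origin at the centre of its underside
- roller_gauge: steel roller gauge, two rollers between cheeks on a plate 70 x 110 mm, 42 mm tall, loose; leave alone. Origin at the centre of its underside
Not all that is in view belongs to the job. What is shaped like the tin_b but green is not meant.

How it is judged (in metres and radians):
On the way, in this order (a step that is already met when the one before it is completed fails the run):
1. every full tin stands released in the blue tray and every empty tin in the white tray (((x of tin_a in the frame of full_tray between -0.056 and 0.056 m and y of tin_a in the frame of full_tray between -0.018 and 0.018 m and z of tin_a in the frame of full_tray below 0.01 m and angle between tin_a's own z axis and vertical below 0.12 rad and contact force between tin_a and full_tray above 2 N) or (x of tin_a in the frame of empty_tray between -0.056 and 0.056 m and y of tin_a in the frame of empty_tray between -0.018 and 0.018 m and z of tin_a in the frame of empty_tray below 0.01 m and angle between tin_a's own z axis and vertical below 0.12 rad and contact force between tin_a and empty_tray between 0.2 and 2 N)) and contact force between each of tin_a, tin_b, tin_c and the fingers below 0.05 N and linear speed of each of tin_a, tin_b, tin_c below 0.03 m/s and ((x of tin_b in the frame of full_tray between -0.056 and 0.056 m and y of tin_b in the frame of full_tray between -0.018 and 0.018 m and z of tin_b in the frame of full_tray below 0.01 m and angle between tin_b's own z axis and vertical below 0.12 rad and contact force between tin_b and full_tray above 2 N) or (x of tin_b in the frame of empty_tray between -0.056 and 0.056 m and y of tin_b in the frame of empty_tray between -0.018 and 0.018 m and z of tin_b in the frame of empty_tray below 0.01 m and angle between tin_b's own z axis and vertical below 0.12 rad and contact force between tin_b and empty_tray between 0.2 and 2 N)) and ((x of tin_c in the frame of full_tray between -0.056 and 0.056 m and y of tin_c in the frame of full_tray between -0.018 and 0.018 m and z of tin_c in the frame of full_tray below 0.01 m and angle between tin_c's own z axis and vertical below 0.12 rad and contact force between tin_c and full_tray above 2 N) or (x of tin_c in the frame of empty_tray between -0.056 and 0.056 m and y of tin_c in the frame of empty_tray between -0.018 and 0.018 m and z of tin_c in the frame of empty_tray below 0.01 m and angle between tin_c's own z axis and vertical below 0.12 rad and contact force between tin_c and empty_tray between 0.2 and 2 N))), for 0.2 s.
2. the cam lock is turned to its stop and the blue tray drawn tight (value of joint cam above 1.15 rad and x of full_tray in the frame of full_base above -0.0545 m), for 0.2 s.
At the end, for the whole second after the job is handed in: Every full tin stands upright (within 7 degrees), released and at rest on the floor of the blue tray and every empty one on the floor of the white tray; the cam is turned at least 1.15 of its 1.3 rad and the blue tray has been drawn at least 4.5 mm towards it (all of step 1 and all of step 2); the robot touches nothing.
It fails at once if a tin is dropped: out of the fingers it moves faster than 0.55 m/s (a fall of about 15 mm or more) ((contact force between tin_a and the fingers below 0.05 N and linear speed of tin_a above 0.55 m/s) or (contact force between tin_b and the fingers below 0.05 N and linear speed of tin_b above 0.55 m/s) or (contact force between tin_c and the fingers below 0.05 N and linear speed of tin_c above 0.55 m/s)).
It fails at once if a tin is slammed into a tray (over 60 N) (contact force between any of tin_a, tin_b, tin_c and full_tray above 60 N or contact force between any of tin_a, tin_b, tin_c and empty_tray above 60 N).
It fails at once if a bystander is pushed more than 20 mm from its place (distance of any of jack_1, jack_2, stop_block, bowl, roller_gauge from where it was at the start of the episode above 0.02 m).
It also fails if it takes over 72 s, if anything falls off the work surface, if the arm or the gripper's body presses on something with over 40 N, if the wrist force passes 120 N, or if a joint passes its speed limit or range.

ROBOT

A 6-joint arm with a two-finger parallel gripper is mounted at the origin on the work surface. World frame = base frame: x ahead of the robot, y to its left, z up, the work surface at z = 0. Lengths are in mm, angles in rad, forces in N, time in s.
With the tool pointing down it reaches from about 325 to 850 mm from the base axis. Payload 4.4 kg.
Tool frame: the origin (TCP) lies at the very end of the fingers, on their centre line; the grasp point (between the pads) lies 19 mm behind it; x points along the fingers, z is the direction in which the jaws open and shut, and the axes are right-handed (so a half turn about x gives the same grasp; the last joint's range is limited). The gripper opens to 94 mm and grips with 3 to 60 N. Pads are 16 mm wide; open, the fingers measure 119 mm over their backs; the gripper's body (75 mm by 177 mm) begins 78 mm behind the grasp point.
Start: joints at [-1.391, 0.207, 1.542, -0, 1.393, -0.15], TCP at [186.747, -543.831, 166.347] pointing down, gripper open.
Joint ranges: [-2.73, 2.73], [-0.86, 2.22], [0.23, 2.46], [-1.11, 4.25], [0.08, 2.63], [-2.82, 2.82]. Speed limits (rad/s): [2.79, 2.79, 3.14, 3.14, 3.14, 3.14].

INTERFACE

Orientations are given as [roll, pitch, yaw] about the fixed x, y, z axes, in that order (R = Rz(yaw) Ry(pitch) Rx(roll)).
In Python, from workcell import env gives the robot as it stands.
- The arm moves only by the tool servo_tool, never from a script. Its argument "targets" is one flat list of numbers, 7 for each row, row after row: the gripper's target within -1 to 1 (shut at 1, half-way at 0, fully open at -1), then the shift along the world's x, y, z in cm, then the turn, a rotation vector about the world's x, y, z in degrees. A call has 1 to 12 rows; each row is the pose to reach, as a shift and turn from the pose commanded when the call began; what a row does not reach only later rows make up. A row lasts 1/10 s, in which the tool goes at most 50 mm and 8.59 degrees, less where a joint would pass 70% of its speed; a pose out of reach is approached as far as the arm can. A call with a gripper value outside its range is refused whole. The fingers move at their own pace and stop on an object; "squeeze" is the grip in N (left out, the last holds). Time passes only in rows, so rows that repeat a pose let the fingers close. It gives the time, the measured TCP pose, the force and the opening at its end, in the units of the state.
- env.get_obs(): the state, without advancing time (a new reading comes with each control period).
- env.capture(name): name is "side" or "top"; returns a dict with "color" (400x640x3 uint8, red, green, blue), "camera_matrix" (3x3 intrinsics, pixels), "T" (4x4, takes a point from camera to world coordinates). Camera axes: x right, y down, z forward; pixel columns grow to the right and rows downward; lengths in mm; the calibration is good to about 2 mm. A picture is of the moment at which its call begins. There is no depth.
- env.finish_job(): hands the job in, once; it reports no verdict.
The state is a dict: "time_s": time; "joint_positions": joint angles; "qd": joint speeds; "tau": joint torques, N m; "ee_pos": TCP position; "ee_rot": TCP orientation; "contact_force": force on the tool from outside, world axes, zero at the start; "wrist_torque": the same for the moment, N m; "finger_gap": finger opening in mm.
Only numpy, scipy, OpenCV 4.12 (cv2) and the standard library are available. Lean on these libraries where they do the work, as an engineer would, in place of code of your own. Each camera call takes 0.05 s, during which the arm holds its last target.

## Working session

There is one attempt and no reset: what is moved stays moved. The work goes in short steps, Python scripts to look and compute and a tool call to move; the robot and the scene stay as the last step left them, time stands still between calls to the robot, and variables do not carry over. Pictures are saved under pics/ and viewed, and the job is handed in when it is done.

Besides the shell and the picture viewer there is one more tool, called after "Emit:" as name(argument=value, ...), one argument or row to a line, values as JSON. servo_tool: Moves the arm, as the interface text tells. Its arguments: {"type":"object","properties":{"targets":{"type":"array"},"squeeze":{"type":"number"}},"required":["targets"]}

```bash
ls; mkdir -p pics
python3 - <<'E'
from workcell import env
import cv2,numpy as np,json
o=env.get_obs();print(o)
for n in("top","side"):
    c=env.capture(n);cv2.imwrite(f"pics/{n}0.png",c["color"][:,:,::-1]);print(n,c["camera_matrix"],c["T"])
    np.savez(f"{n}0.npz",**c)
E
```

```text
pics
{'time_s': 0.0, 'joint_positions': array([-1.39049358e+00,  2.07406796e-01,  1.54287677e+00, -1.73147723e-05,
        1.39350164e+00, -1.50514891e-01]), 'qd': array([-0.00044319, -0.00057601, -0.00072248,  0.00100174, -0.00100715,
       -0.00036088]), 'tau': array([-6.67210079e-04, -3.70875800e+01, -2.81422019e+01,  6.96382765e-02,
        3.60588252e-02, -1.70083617e-04]), 'ee_pos': array([ 186.58871633, -542.97609912,  165.23500613]), 'ee_rot': array([2.99884783, 1.56860371, 1.75887221]), 'contact_force': array([-0.14665483, -0.00595803,  0.47526115]), 'wrist_torque': array([0.00333875, 0.03845146, 0.06778063]), 'finger_gap': 94.04987649739417}
top [[396.06621242   0.         322.10163815]
 [  0.         396.06621242 202.16727452]
 [  0.           0.           1.        ]] [[ 2.58548534e-02 -9.79885583e-01  1.97878174e-01  3.24601653e+02]
 [-9.99656364e-01 -2.44871971e-02  9.35584381e-03 -1.88830435e+01]
 [-4.32217461e-03 -1.98052069e-01 -9.80181971e-01  1.19700557e+03]
 [ 0.00000000e+00  0.00000000e+00  0.00000000e+00  1.00000000e+00]]
side [[383.85852896   0.         312.5294265 ]
 [  0.         383.85852896 200.82975572]
 [  0.           0.           1.        ]] [[-9.45300319e-01 -1.92692854e-01  2.63204806e-01  2.25092866e+02]
 [-3.26199258e-01  5.55527979e-01 -7.64841623e-01  9.62644918e+02]
 [ 1.16188110e-03 -8.08862243e-01 -5.87997042e-01  7.94204762e+02]
 [ 0.00000000e+00  0.00000000e+00  0.00000000e+00  1.00000000e+00]]
```

View pics/top0.png

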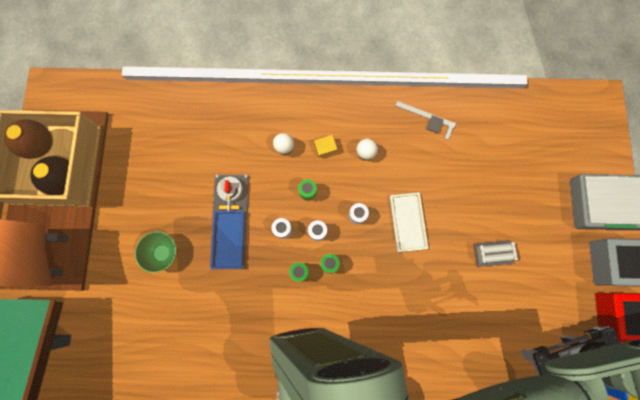

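View pics/side0.png

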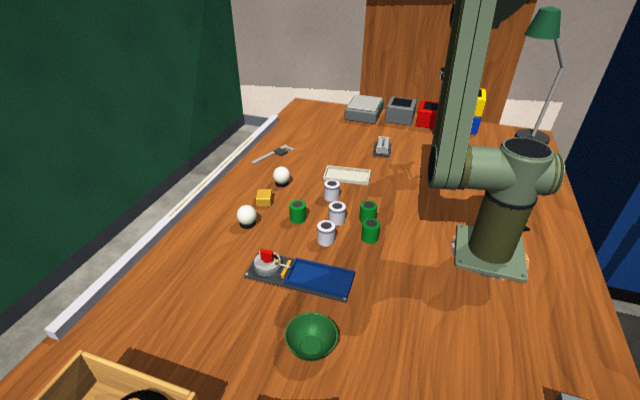

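The top view shows white tins at about (282,228), (317,230) and (359,213). The blue tray is at (229,240), the red wing at (228,187) and the white tray at (408,222). Next I'll zoom in and measure.

```bash
cat > h.py <<'E'
import numpy as np,cv2
def load(n): return dict(np.load(n+".npz"))
def ray(c,uv,z):
    K,T=c["camera_matrix"],c["T"]
    d=T[:3,:3]@np.linalg.inv(K)@np.array([uv[0],uv[1],1.]); o=T[:3,3]
    return o+d*(z-o[2])/d[2]
def proj(c,p):
    T=np.linalg.inv(c["T"]); q=c["camera_matrix"]@(T[:3,:3]@np.asarray(p,float)+T[:3,3]); return q[:2]/q[2]
E
python3 - <<'E'
from h import *
for n,(x0,x1,y0,y1) in (("top0",(190,450,120,290)),("side0",(220,400,150,310))):
    c=load(n);im=c["color"][y0:y1,x0:x1,::-1]
    cv2.imwrite(f"pics/{n}z.png",cv2.resize(im,None,fx=3 if n=="top0" else 3.7,fy=3 if n=="top0" else 3.7,interpolation=cv2.INTER_CUBIC))
E
```

```text
(no output)
```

View pics/top0z.png

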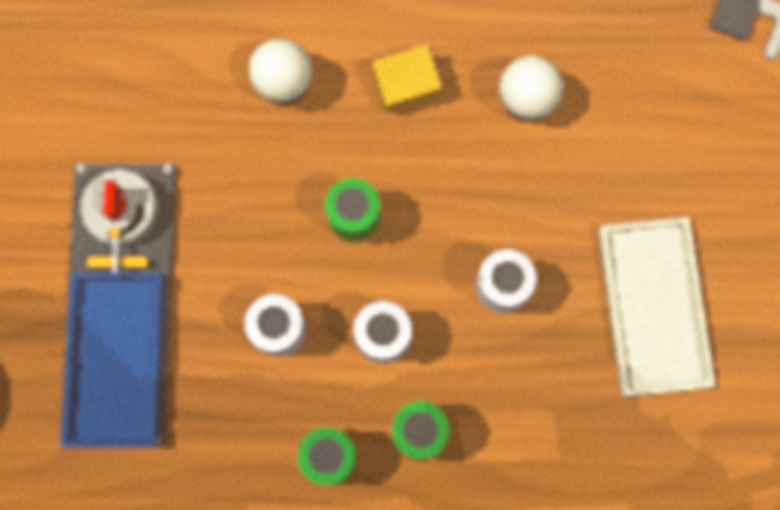

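View pics/side0z.png

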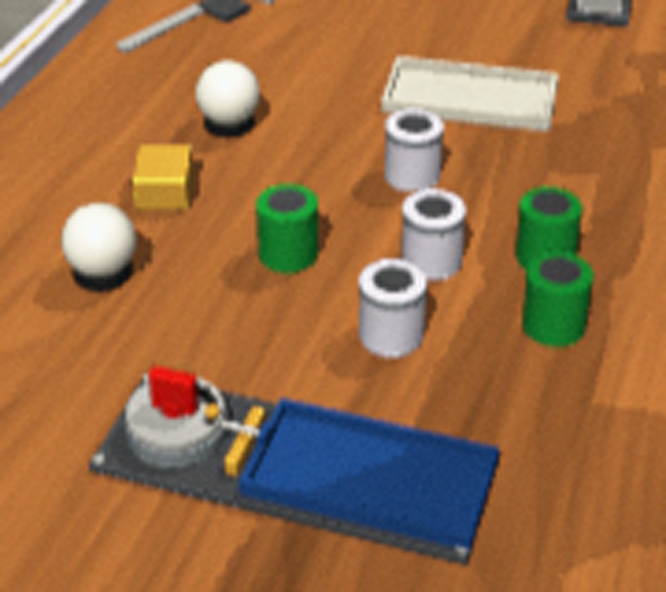

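The zooms agree with that. The tins' dark lid centres stand out in both views, and the green cans are decoys. I'll use colour masks for the tins, trays, wing and plate, checked across the two views.

```bash
cat > meas.py <<'E'
from h import *
t=load("top0");s=load("side0")
def comps(c,m,amin,roi):
    mm=np.zeros(m.shape,np.uint8);x0,x1,y0,y1=roi;mm[y0:y1,x0:x1]=m[y0:y1,x0:x1]
    n,l,st,ce=cv2.connectedComponentsWithStats(mm)
    return [(i,st[i],ce[i],l==i) for i in range(1,n) if st[i][4]>=amin]
def hsv(c): return cv2.cvtColor(c["color"],cv2.COLOR_RGB2HSV).astype(int)
for nm,c,roi in(("top",t,(245,380,160,290)),("side",s,(280,390,170,260))):
    h=hsv(c); w=((h[...,1]<60)&(h[...,2]>140)).astype(np.uint8)
    d=((h[...,1]<90)&(h[...,2]<125)&(h[...,2]>40)).astype(np.uint8)
    print(nm,"white")
    for i,st,ce,m in comps(c,w,40,roi):
        print(st,ce.round(1))
    print("dark lids")
    for i,st,ce,m in comps(c,d,15,roi): print(st,ce.round(1),ray(c,ce,60).round(1))
for nm,c,rois in(("top",t,{"blue":(200,260,180,280),"white":(380,440,180,260),"red":(215,245,170,205),"plate":(205,255,165,280)}),("side",s,{"blue":(240,370,240,310),"white":(310,380,160,190),"red":(250,290,240,275)})):
    h=hsv(c)
    M={"blue":(h[...,0]>100)&(h[...,0]<130)&(h[...,1]>120)&(h[...,2]>40),"white":(h[...,1]<70)&(h[...,2]>110),"red":((h[...,0]<6)|(h[...,0]>174))&(h[...,1]>150)&(h[...,2]>90),"plate":((h[...,1]<70)|((h[...,0]>95)&(h[...,0]<130)))}
    for k,r in rois.items():
        for i,st,ce,m in comps(c,M[k].astype(np.uint8),20,r):
            pts=np.argwhere(m)[:,::-1].astype(np.float32)
            z={"blue":22,"white":14,"red":68,"plate":8}[k]
            r_=cv2.minAreaRect(pts); b=cv2.boxPoints(r_)
            P=np.array([ray(c,q,z)[:2] for q in pts]).astype(np.float32)
            R=cv2.minAreaRect(P)
            print(nm,k,st,ce.round(1),"world rect",np.round(R[0],1),np.round(R[1],1),round(R[2],1))
E
python3 meas.py
```

```text
top white
[349 203  20  20 241] [358.2 213.1]
[272 218  19  20 232] [281.1 227.7]
[308 221  19  19 228] [317.2 230.2]
dark lids
[245 177   3  57 101] [245.6 199.9] [555.3 216.7  60. ]
[303 183   9  10  71] [306.8 187.5] [597.3  38.1  60. ]
[355 208   8   8  54] [358.6 211.7] [ 528.3 -115.    60. ]
[277 223   8   9  57] [280.5 226.9] [478.1 110.3  60. ]
[313 226   9   8  59] [316.9 229.5] [473.3   4.8  60. ]
[325 258  11  11  94] [329.8 262.9] [378.8 -34.4  60. ]
[293 266  11  12  98] [298.2 271.6] [352.1  54.4  60. ]
side white
[280 170  10  13 101] [283.8 175. ]
[ 317  170   53   77 1367] [337.8 198.7]
dark lids
[280 179   9   5  15] [284.7 181.6] [683.  -68.5  60. ]
[328 181   8   5  30] [331.5 183. ] [ 525.8 -113.6   60. ]
[293 202   9   5  40] [296.9 204. ] [595.6  40.2  60. ]
[333 203   9   6  37] [337.  205.4] [471.7   5.7  60. ]
[364 202  10   6  45] [368.3 204.5] [378.  -32.3  60. ]
[366 220  11   6  54] [370.9 222.6] [350.8  55.5  60. ]
[321 222  10   7  49] [325.6 225.2] [476.4 111.8  60. ]
[329 229   6  11  20] [333.  233.2] [445. 140.  60.]
[280 256  16   4  34] [285.4 258. ] [537.5 279.7  60. ]
top blue [ 216  212   27   56 1325] [229.2 239.7] world rect [443.  265.6] [162.3  75.8] 2.9
top white [ 390  193   38   59 1700] [408.4 222. ] world rect [ 510.6 -268.9] [171.3  91.7] 7.3
top red [225 180   7  13  53] [227.  186.3] world rect [594.2 269.3] [36.6 17.6] 4.3
top plate [ 210  175   38   94 2762] [228.4 225. ] world rect [501.  274.1] [286.  101.3] 1.1
side blue [ 285  258   70   40 1770] [319.7 277.6] world rect [441.5 280.9] [175.5  98.7] 1.2
side white [323 166  48  24 785] [344.7 176.2] world rect [ 503.4 -227.3] [172.3 168.3] 8.0
side red [260 249  13  14 144] [266.3 255.3] world rect [587.5 294.7] [32.7 51.3] 23.9
```

Run:
```python
from h import *
t=load("top0");s=load("side0")
a=cv2.resize(t["color"][165:280,200:265,::-1],None,fx=5,fy=5,interpolation=cv2.INTER_CUBIC)
b=cv2.resize(s["color"][240:310,240:365,::-1],None,fx=3.6,fy=3.6,interpolation=cv2.INTER_CUBIC)
H=max(a.shape[0],b.shape[0]);o=np.zeros((H,a.shape[1]+b.shape[1],3),np.uint8);o[:a.shape[0],:a.shape[1]]=a;o[:b.shape[0],a.shape[1]:]=b
print(o.shape);cv2.imwrite("pics/plate.png",o)
```

```text
(575, 775, 3)
```

View pics/plate.png

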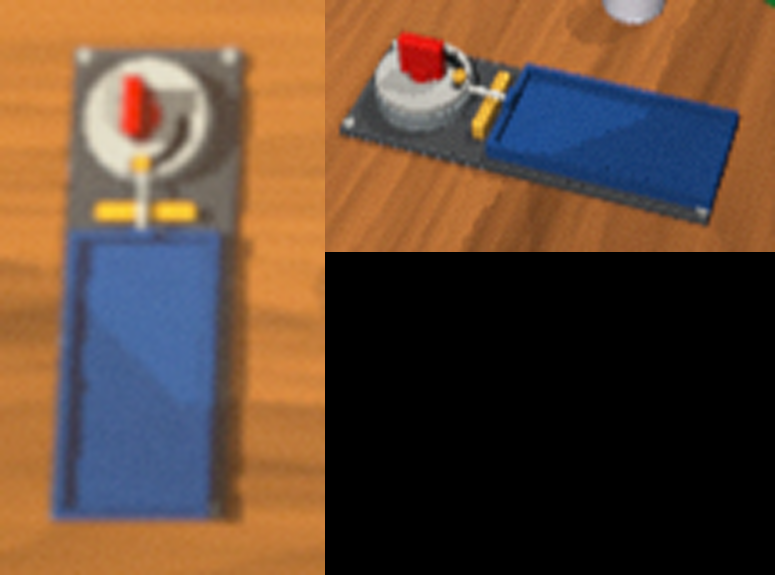

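Run:
```python
from h import *
t=load("top0");s=load("side0")
A=lambda X,Y:((X+.5)/5-.5+200,(Y+.5)/5-.5+165)
B=lambda X,Y:((X-325+.5)/3.6-.5+240,(Y+.5)/3.6-.5+240)
for n,p,z in(("TL bolt",(83,55),9),("TR bolt",(230,56),9),("BR bolt",(213,510),9),("tray TL",(70,233),22),("tray TR",(219,235),22),("tray BL",(54,518),22),("tray BR",(211,518),22),("disc c",(148,117),32),("head",(141,163),40),("wing top bot",(131,140),68),("wing top top",(131,78),68)):
    print("T",n,ray(t,A(*p),z).round(1))
for n,p,z in(("TL bolt",(349,122),9),("BL bolt",(702,212),9),("tray near-cam R",(740,115),22),("tray far",(527,66),22),("tray near L",(486,148),22),("tray BL",(711,208),9),("wing L",(400,35),68),("wing R",(444,42),68),("head",(459,75),40)):
    print("S",n,ray(s,B(*p),z).round(1))
```

```text
T TL bolt [640.4 323.5   9. ]
T TR bolt [642. 232.   9.]
T BR bolt [363.7 224.3   9. ]
T tray TL [525.8 318.8  22. ]
T tray TR [526.9 228.8  22. ]
T tray BL [356.2 314.6  22. ]
T tray BR [358.6 222.5  22. ]
T disc c [596.5 274.4  32. ]
T head [566.3 274.5  40. ]
T wing top bot [574.  274.3  68. ]
T wing top top [611.4 277.1  68. ]
S TL bolt [637.9 323.6   9. ]
S BL bolt [359.4 319.2   9. ]
S tray near-cam R [354.3 230.8  22. ]
S tray far [525.8 234.7  22. ]
S tray near L [523.6 324.4  22. ]
S tray BL [354.2 313.5   9. ]
S wing L [611.2 278.6  68. ]
S wing R [576.4 274.6  68. ]
S head [564.4 277.7  40. ]
```

```bash
cat >> h.py <<'E'
from scipy.spatial.transform import Rotation as Ro
def st():
    from workcell import env
    o=env.get_obs();R=Ro.from_euler("xyz",o["ee_rot"]).as_matrix()
    print("t",round(o["time_s"],2),"p",o["ee_pos"].round(1),"F",o["contact_force"].round(2),"gap",round(o["finger_gap"],1),"q",o["joint_positions"].round(2))
    print("toolx",R[:,0].round(3),"toolz",R[:,2].round(3),"jaw yaw deg",np.degrees(np.arctan2(R[1,2],R[0,2])).round(1))
    return o,R
E
python3 -c "
from h import *
st()"
```

```text
t 0.1 p [ 186.6 -543.   165.3] F [-0.17  0.48  0.08] gap 94.2 q [-1.39  0.21  1.54  0.    1.39 -0.15]
toolx [-0.     0.002 -1.   ] toolz [ 0.325 -0.946 -0.002] jaw yaw deg -71.0
```

Emit:
servo_tool(
  targets=[-1, 34.0, 42.9, 0, 0, 0, 102, -1, 34.0, 42.9, 0, 0, 0, 102, -1, 34.0, 42.9, 0, 0, 0, 102, -1, 34.0, 42.9, 0, 0, 0, 102, -1, 34.0, 42.9, 0, 0, 0, 102, -1, 34.0, 42.9, 0, 0, 0, 102, -1, 34.0, 42.9, 0, 0, 0, 102, -1, 34.0, 42.9, 0, 0, 0, 102, -1, 34.0, 42.9, 0, 0, 0, 102, -1, 34.0, 42.9, 0, 0, 0, 102, -1, 34.0, 42.9, 0, 0, 0, 102, -1, 34.0, 42.9, 0, 0, 0, 102],
  squeeze=30,
)

```text
time_s: 1.3
ee_pos: [529.1, -109.8, 165.9]
ee_rot: [0.727, 1.569, 1.28]
contact_force: [0.4, 0.3, 0.7]
finger_gap: 94.4
```

Emit:
servo_tool(
  targets=[-1, 0, 0, -7, 0, 0, 59, -1, 0, 0, -7, 0, 0, 59, -1, 0, 0, -7, 0, 0, 59, -1, 0, 0, -7, 0, 0, 59, -1, 0, 0, -7, 0, 0, 59, -1, 0, 0, -7, 0, 0, 59, -1, 0, 0, -7, 0, 0, 59, -1, 0, 0, -7, 0, 0, 59, -1, 0, 0, -7, 0, 0, 59],
)

```text
time_s: 2.2
ee_pos: [526.4, -114.7, 96.0]
ee_rot: [1.163, 1.57, 2.73]
contact_force: [-0.1, 0.4, 0.2]
finger_gap: 94.0
```

```bash
python3 -c "
from h import *
st()"
```

```text
t 2.2 p [ 526.4 -114.7   96. ] F [-0.09  0.41  0.21] gap 94.0 q [-0.38  0.2   1.7   0.    1.24 -1.94]
toolx [-0.001  0.    -1.   ] toolz [0.004 1.    0.   ] jaw yaw deg 89.8
```

Emit:
servo_tool(
  targets=[-1, 0, 0, -4, 0, 0, 0, -1, 0, 0, -7.0, 0, 0, 0, -1, 0, 0, -7.0, 0, 0, 0, 1, 0, 0, -7.0, 0, 0, 0, 1, 0, 0, -7.0, 0, 0, 0, 1, 0, 0, -7.0, 0, 0, 0, 1, 0, 0, -7.0, 0, 0, 0, 1, 0, 0, -7.0, 0, 0, 0, 1, 0, 0, -7.0, 0, 0, 0],
  squeeze=30,
)

```text
time_s: 3.1
ee_pos: [527.1, -114.9, 26.8]
ee_rot: [-1.947, 1.57, -0.377]
contact_force: [0.4, -0.4, 0.8]
finger_gap: 49.7
```

```bash
cat > snap.py <<'E'
import sys
from h import *
from workcell import env
st()
n=sys.argv[1]; x0,x1,y0,y1=map(int,sys.argv[3:7]); k=sys.argv[2]
c=env.capture(k);np.savez(f"{k}{n}.npz",**c)
im=c["color"][y0:y1,x0:x1,::-1];f=min(760/im.shape[1],560/im.shape[0])
cv2.imwrite(f"pics/{k}{n}.png",cv2.resize(im,None,fx=f,fy=f,interpolation=cv2.INTER_CUBIC))
E
python3 snap.py 1 side 270 400 130 260
```

```text
t 3.1 p [ 527.1 -114.9   26.8] F [ 0.41 -0.41  0.81] gap 49.7 q [-0.38  0.29  1.75 -0.    1.1  -1.95]
toolx [ 0.001 -0.    -1.   ] toolz [ 0.001  1.    -0.   ] jaw yaw deg 89.9
```

View pics/side1.png

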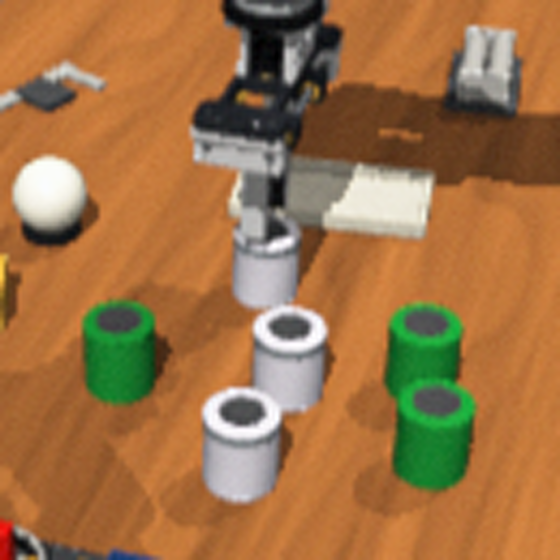

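The fingers straddle the tin at crop (265,250) and sit roughly centred. I'll try a small lift.

Emit:
servo_tool(
  targets=[1, 0, 0, 0.3, 0, 0, 0, 1, 0, 0, 0.6, 0, 0, 0, 1, 0, 0, 1.0, 0, 0, 0, 1, 0, 0, 1.0, 0, 0, 0, 1, 0, 0, 1.0, 0, 0, 0, 1, 0, 0, 1.0, 0, 0, 0],
)

```text
time_s: 3.75
ee_pos: [526.7, -114.8, 36.3]
ee_rot: [1.177, 1.571, 2.747]
contact_force: [-0.0, 0.4, -0.6]
finger_gap: 0.4
```

```bash
python3 snap.py 2 side 270 400 130 260
```

```text
t 3.75 p [ 526.7 -114.8   36.3] F [-0.02  0.43 -0.64] gap 0.4 q [-0.38  0.28  1.75  0.    1.12 -1.95]
toolx [-0.  0. -1.] toolz [0.001 1.    0.   ] jaw yaw deg 90.0
```

View pics/side2.png

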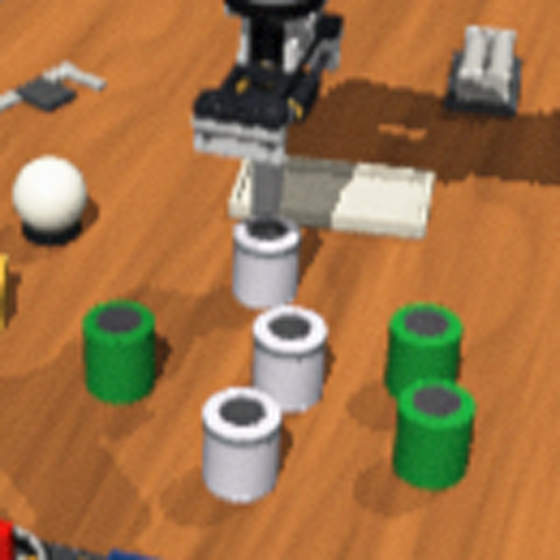

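```bash
python3 - <<'E'
from h import *
for n in("side2","side0"):
    c=load(n)
    for p in((526.7,-114.8,36.3),(526.7,-114.8,60),(526.7,-114.8,0)):
        u=proj(c,p);print(n,p,u.round(1),((u-[270,130])*4.31).round(0))
E
python3 snap.py 2 top 230 420 150 290
```

```text
side2 (526.7, -114.8, 36.3) [331.2 188.4] [264. 252.]
side2 (526.7, -114.8, 60) [331.4 182.8] [264. 227.]
side2 (526.7, -114.8, 0) [330.9 196.8] [262. 288.]
side0 (526.7, -114.8, 36.3) [331.2 188.4] [264. 252.]
side0 (526.7, -114.8, 60) [331.4 182.8] [264. 227.]
side0 (526.7, -114.8, 0) [330.9 196.8] [262. 288.]
t 3.8 p [ 526.6 -114.8   36.2] F [-0.38  0.63 -0.96] gap 0.8 q [-0.38  0.28  1.75 -0.    1.12 -1.95]
toolx [-0.  0. -1.] toolz [0.001 1.    0.   ] jaw yaw deg 90.0
```

View pics/top2.png

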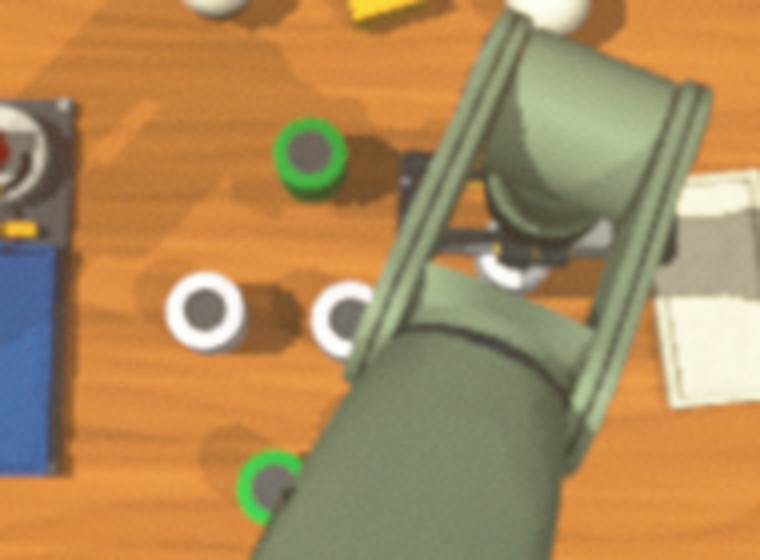

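Run:
```python
from h import *
c=load("side1")
for p in((527,-90,26.8),(527,-84,26.8),(527,-90,60),(527,-90,124),(527,-115,124)):
    u=proj(c,p);print(p,u.round(1),((u-[270,130])*4.31).round(0))
for n in("side0","side2"):
    c=load(n)
    h=cv2.cvtColor(c["color"],cv2.COLOR_RGB2HSV).astype(int)
c0=load("side0")["color"].astype(int);
for k in ("side1","side2"):
    c1=load(k)["color"].astype(int); d=np.abs(c1-c0).sum(2)>90
    n,l,stt,ce=cv2.connectedComponentsWithStats(d[150:215,300:365].astype(np.uint8))
    print(k,stt[1:][stt[1:,4]>10])
    for r in range(168,206,2): print(r,''.join('#' if x else '.' for x in d[r,310:355]))
```

```text
(527, -90, 26.8) [328.9 194.4] [254. 278.]
(527, -84, 26.8) [328.4 195.4] [252. 282.]
(527, -90, 60) [329.2 186.5] [255. 244.]
(527, -90, 124) [329.7 170.6] [257. 175.]
(527, -115, 124) [331.9 166.9] [267. 159.]
side1 [[  14    0   51   41 1240]]
168 ..........######......#..##################.#
170 ................#.########################...
172 .................########################....
174 ................########################.....
176 ................#######################......
178 ...................##################........
180 .................##..##############..........
182 ..............###.####.############..........
184 ...............##.####.#..##########.........
186 ................#######.......#####..........
188 ..............................####...........
190 ................................#............
192 .............................................
194 .............................................
196 .............................................
198 .............................................
200 .............................................
202
[... 381 characters left out ...]

178 ..................####################.......
180 ................#####################........
182 ...............#####.#.##############........
184 .............................#####...........
186 ..............................#####..........
188 ..............................####...........
190 ................................#............
192 .............................................
194 .............................................
196 .............................................
198 .............................................
200 .............................................
202 .............................................
204 .............................................
```

The fingers closed to 0.4 mm on nothing, even though the tool is over the tin. I'll raise it and check the reported TCP against the fingertip in the images.

Emit:
servo_tool(
  targets=[1, 0, 0, 5, 0, 0, 0, 1, 0, 0, 9, 0, 0, 0, 1, 0, 0, 9, 0, 0, 0],
)

```text
time_s: 4.15
ee_pos: [531.9, -116.8, 133.1]
ee_rot: [-1.947, 1.558, -0.377]
contact_force: [1.5, 0.3, -0.2]
finger_gap: 0.3
```

```bash
python3 snap.py 3 side 280 380 130 220
python3 - <<'E'
from h import *
c=load("side3")
for z in (60,80,100,125.5,144,180,222):
    u=proj(c,(526.7,-114.8,z));print(z,u.round(1),((u-[280,130])*6.22).round(0))
E
```

```text
t 4.15 p [ 531.9 -116.8  133.1] F [ 1.5   0.28 -0.25] gap 0.3 q [-0.38  0.16  1.67 -0.    1.3  -1.95]
toolx [ 0.012 -0.005 -1.   ] toolz [ 0.001  1.    -0.005] jaw yaw deg 90.0
60 [331.4 182.8] [319. 328.]
80 [331.5 177.9] [321. 298.]
100 [331.7 173. ] [322. 267.]
125.5 [331.9 166.6] [323. 227.]
144 [332.1 161.8] [324. 198.]
180 [332.5 152.3] [326. 139.]
222 [332.9 140.8] [329.  67.]
```

View pics/side3.png

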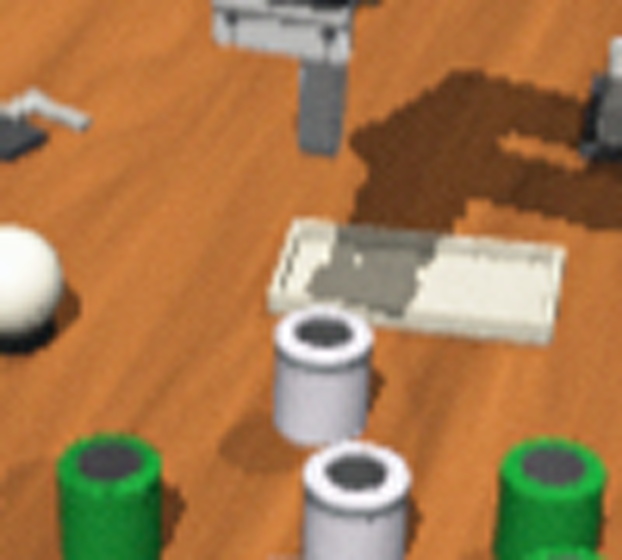

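Crop (320,155) puts the visible fingertip at z≈170, but the reported TCP is 133. So the fingers look about 37 mm shorter than reported. I'll open them, let the arm settle, and measure in both views before going lower.

Emit:
servo_tool(
  targets=[-1, 0, 0, 0, 0, 0, 0, -1, 0, 0, 0, 0, 0, 0, -1, 0, 0, 0, 0, 0, 0, -1, 0, 0, 0, 0, 0, 0, -1, 0, 0, 0, 0, 0, 0, -1, 0, 0, 0, 0, 0, 0, -1, 0, 0, 0, 0, 0, 0, -1, 0, 0, 0, 0, 0, 0, -1, 0, 0, 0, 0, 0, 0, -1, 0, 0, 0, 0, 0, 0, -1, 0, 0, 0, 0, 0, 0],
)

```text
time_s: 5.3
ee_pos: [526.8, -114.9, 126.4]
ee_rot: [-1.835, 1.571, -0.265]
contact_force: [0.9, 0.4, 0.4]
finger_gap: 85.1
```

```bash
python3 snap.py 4 side 280 380 130 220;python3 snap.py 4 top 310 410 150 240
python3 - <<'E'
from h import *
for n,o,f in(("side4",(280,130),6.22),("top4",(310,150),6.22)):
  c=load(n)
  for y in(-114.8-53,-114.8+53):
   for z in (126,163,223):
    u=proj(c,(526.7,y,z));print(n,y,z,u.round(1),((u-o)*f).round(0))
E
```

```text
t 5.3 p [ 526.8 -114.9  126.4] F [0.91 0.42 0.42] gap 85.1 q [-0.38  0.17  1.67  0.    1.3  -1.95]
toolx [ 0. -0. -1.] toolz [ 0.001  1.    -0.   ] jaw yaw deg 89.9
t 5.35 p [ 526.8 -114.8  126.4] F [0.93 0.37 0.7 ] gap 89.4 q [-0.38  0.17  1.67  0.    1.3  -1.95]
toolx [ 0.  0. -1.] toolz [0.001 1.    0.   ] jaw yaw deg 90.0
side4 -167.8 126 [336.3 159. ] [350. 180.]
side4 -167.8 163 [336.7 149.6] [353. 122.]
side4 -167.8 223 [337.4 133.6] [357.  23.]
side4 -61.8 126 [327.3 174.3] [294. 276.]
side4 -61.8 163 [327.6 164.5] [296. 215.]
side4 -61.8 223 [328.  147.9] [299. 112.]
top4 -167.8 126 [379.9 208.6] [435. 365.]
top4 -167.8 163 [381.8 206.1] [447. 349.]
top4 -167.8 223 [385.2 201.6] [468. 321.]
top4 -61.8 126 [341.3 207.7] [195. 359.]
top4 -61.8 163 [341.9 205.1] [198. 343.]
top4 -61.8 223 [342.9 200.5] [205. 314.]
```

View pics/side4.png

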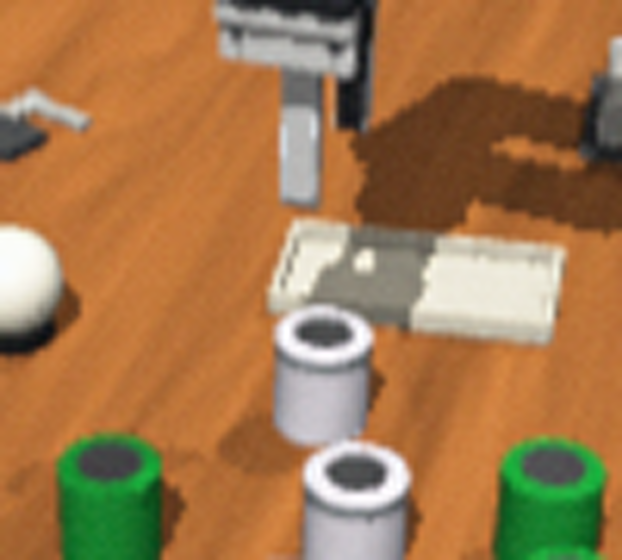

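View pics/top4.png

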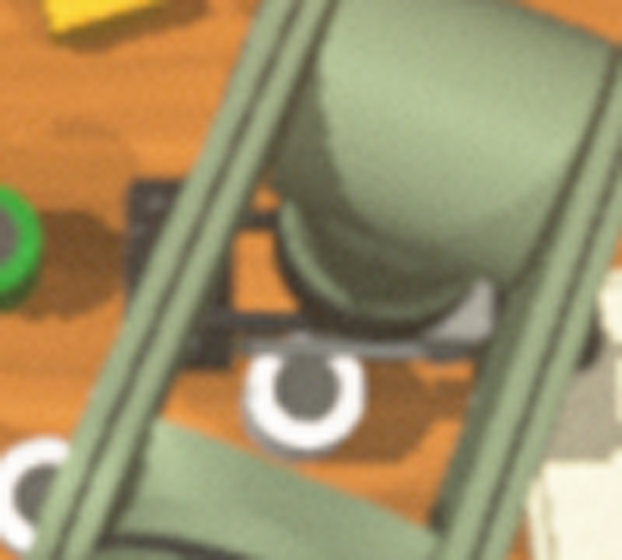

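The open fingertips at crop (300,203) and (352,130) match the x and y, but at z≈164 rather than 126. So the true tips are about 38 mm above the reported TCP. I'll descend in steps and check with the camera and the force.

Emit:
servo_tool(
  targets=[-1, 0, 0, -5, 0, 0, 0, -1, 0, 0, -9, 0, 0, 0, -1, 0, 0, -11, 0, 0, 0, -1, 0, 0, -11.5, 0, 0, 0, -1, 0, 0, -11.5, 0, 0, 0],
)

```text
time_s: 5.9
ee_pos: [526.3, -114.7, 10.9]
ee_rot: [1.204, 1.569, 2.774]
contact_force: [1.0, -0.3, -0.1]
finger_gap: 94.4
```

```bash
python3 snap.py 5 side 280 380 130 220
python3 - <<'E'
from h import *
for n,o,f in(("side5",(280,130),6.22),):
  c=load(n)
  for y in(-114.8-53,-114.8+53):
   for z in (14,30,52):
    u=proj(c,(526.7,y,z));print(n,y,z,u.round(1),((u-o)*f).round(0))
E
```

```text
t 5.9 p [ 526.3 -114.7   10.9] F [ 0.99 -0.29 -0.14] gap 94.4 q [-0.38  0.31  1.76 -0.    1.07 -1.95]
toolx [-0.001  0.001 -1.   ] toolz [0.001 1.    0.001] jaw yaw deg 90.0
side5 -167.8 14 [335.2 185.8] [343. 347.]
side5 -167.8 30 [335.3 182.1] [344. 324.]
side5 -167.8 52 [335.5 177. ] [346. 292.]
side5 -61.8 14 [326.5 201.9] [289. 448.]
side5 -61.8 30 [326.6 198.2] [290. 424.]
side5 -61.8 52 [326.8 192.9] [291. 391.]
```

View pics/side5.png

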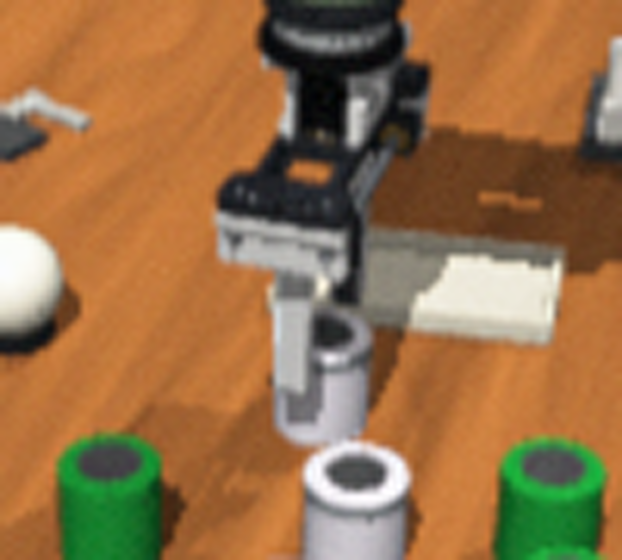

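The tip at crop (292,392) is at z≈51 with 10.9 reported, so the offset of about 39–40 mm is confirmed. I'll go down 24 mm more and close.

Emit:
servo_tool(
  targets=[-1, 0, 0, -1.2, 0, 0, 0, -1, 0, 0, -2.4, 0, 0, 0, 1, 0, 0, -2.4, 0, 0, 0, 1, 0, 0, -2.4, 0, 0, 0, 1, 0, 0, -2.4, 0, 0, 0, 1, 0, 0, -2.4, 0, 0, 0, 1, 0, 0, -2.4, 0, 0, 0, 1, 0, 0, -2.4, 0, 0, 0, 1, 0, 0, -2.4, 0, 0, 0, 1, 0, 0, -2.4, 0, 0, 0],
)

```text
time_s: 6.95
ee_pos: [527.1, -115.0, -12.3]
ee_rot: [-1.983, 1.57, -0.413]
contact_force: [-0.2, 1.0, 2.6]
finger_gap: 54.0
```

```bash
python3 snap.py 6 side 280 380 130 220
```

```text
t 6.95 p [ 527.1 -115.   -12.3] F [-0.19  1.    2.63] gap 54.0 q [-0.38  0.35  1.77 -0.    1.02 -1.95]
toolx [ 0.001 -0.    -1.   ] toolz [ 0.001  1.    -0.   ] jaw yaw deg 90.0
```

View pics/side6.png

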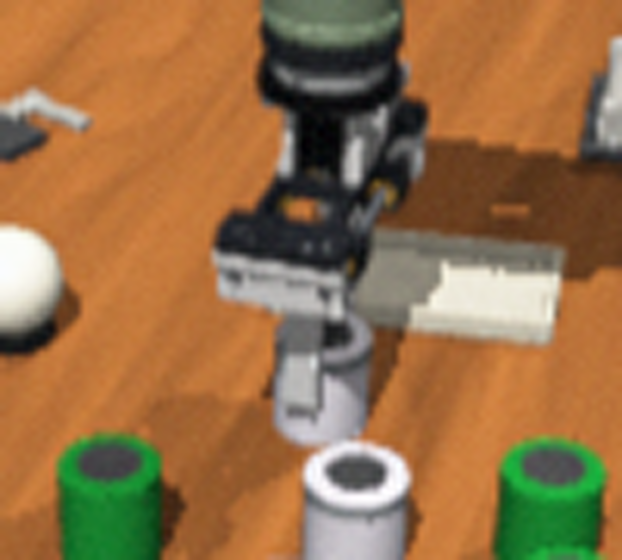

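Gripped at 54.0 mm, which is the tin's diameter. Lifting.

Emit:
servo_tool(
  targets=[1, 0, 0, 0.5, 0, 0, 0, 1, 0, 0, 2, 0, 0, 0, 1, 0, 0, 4, 0, 0, 0, 1, 0, 0, 6, 0, 0, 0, 1, 0, 0, 6, 0, 0, 0, 1, 0, 0, 6, 0, 0, 0, 1, 0, 0, 6, 0, 0, 0],
)

```text
time_s: 7.7
ee_pos: [525.6, -114.4, 46.0]
ee_rot: [1.199, 1.568, 2.769]
contact_force: [0.3, 0.6, -1.6]
finger_gap: 54.3
```

```bash
python3 snap.py 7 side 280 380 110 200
```

```text
t 7.7 p [ 525.6 -114.4   46. ] F [ 0.34  0.64 -1.62] gap 54.3 q [-0.38  0.26  1.74 -0.    1.14 -1.95]
toolx [-0.002  0.001 -1.   ] toolz [0.001 1.    0.001] jaw yaw deg 90.0
```

View pics/side7.png

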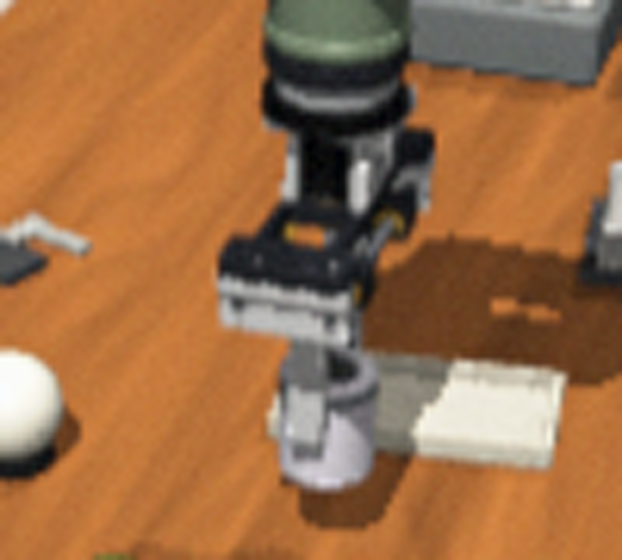

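Emit:
servo_tool(
  targets=[1, 0, 0, 0, 0, 0, 0, 1, 0, 0, 0, 0, 0, 0, 1, 0, 0, 0, 0, 0, 0],
)

```text
time_s: 8.05
ee_pos: [526.4, -114.7, 46.9]
ee_rot: [1.223, 1.57, 2.793]
contact_force: [0.5, 0.1, -1.5]
finger_gap: 54.4
```

Emit:
servo_tool(
  targets=[1, 0, 0, 0, 0, 0, 0, 1, 0, 0, 0, 0, 0, 0],
)

```text
time_s: 8.25
ee_pos: [526.8, -114.8, 47.3]
ee_rot: [1.426, 1.571, 2.996]
contact_force: [0.3, -0.6, -0.6]
finger_gap: 54.6
```

Fz is about −0.6 to −1.6 N against roughly +0.3 before the lift, so this tin is empty and goes in the white tray.

Emit:
servo_tool(
  targets=[1, 0.8, -4.5, 0, 0, 0, 2, 1, 1.7, -9.5, 0, 0, 0, 5, 1, 2.5, -14, 0, 0, 0, 7, 1, 2.6, -15, 0, 0, 0, 7.3, 1, 2.6, -15, -1.5, 0, 0, 7.3, 1, 2.6, -15, -3.0, 0, 0, 7.3, 1, 2.6, -15, -4.0, 0, 0, 7.3, 1, 2.6, -15, -4.5, 0, 0, 7.3, 1, 2.6, -15, -4.8, 0, 0, 7.3, 1, 2.6, -15, -4.8, 0, 0, 7.3, 1, 2.6, -15, -4.8, 0, 0, 7.3],
)

```text
time_s: 9.35
ee_pos: [553.3, -264.8, -0.1]
ee_rot: [-2.288, 1.57, -0.59]
contact_force: [-0.4, 0.1, -1.9]
finger_gap: 54.3
```

```bash
python3 snap.py 8 side 300 390 120 200;python3 snap.py 8 top 350 450 160 250
```

```text
t 9.35 p [ 5.533e+02 -2.648e+02 -1.000e-01] F [-0.41  0.1  -1.92] gap 54.3 q [-0.59  0.46  1.58 -0.    1.1  -2.29]
toolx [ 0.001 -0.001 -1.   ] toolz [-0.127  0.992 -0.001] jaw yaw deg 97.3
t 9.4 p [ 5.534e+02 -2.650e+02  1.000e-01] F [ 0.19 -0.2  -0.22] gap 53.8 q [-0.59  0.46  1.57 -0.    1.1  -2.29]
toolx [ 0.001 -0.001 -1.   ] toolz [-0.127  0.992 -0.001] jaw yaw deg 97.3
```

View pics/side8.png

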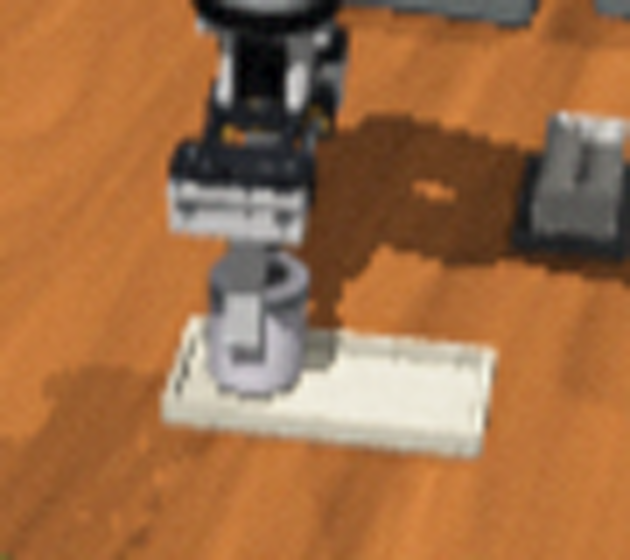

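View pics/top8.png

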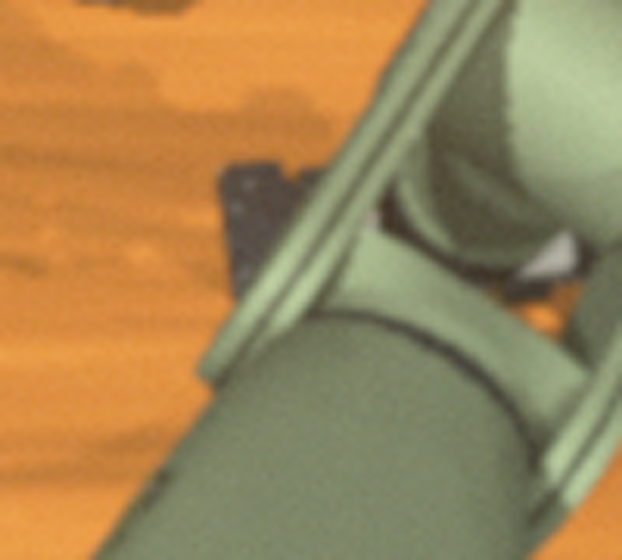

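The tin is inside the white tray, at crop (257,340) in the side view. I'll lower the last 7 mm and release.

Emit:
servo_tool(
  targets=[1, 0, 0, -0.3, 0, 0, 0, 1, 0, 0, -0.5, 0, 0, 0, 1, 0, 0, -0.7, 0, 0, 0, 1, 0, 0, -0.7, 0, 0, 0, 1, 0, 0, -0.7, 0, 0, 0],
)

```text
time_s: 9.95
ee_pos: [552.8, -264.9, -7.3]
ee_rot: [2.844, 1.571, -1.742]
contact_force: [-2.1, -0.1, 3.6]
finger_gap: 54.3
```

Contact at +3.6 N. I'll release, rise, and go to the middle tin.

Emit:
servo_tool(
  targets=[-1, 0, 0, 0, 0, 0, 0, -1, 0, 0, 0, 0, 0, 0, -1, 0, 0, 0, 0, 0, 0, -1, 0, 0, 0, 0, 0, 0, -1, 0, 0, 3, 0, 0, 0, -1, 0, 0, 7, 0, 0, 0, -1, -1.2, 4.5, 8, 0, 0, -2, -1, -2.5, 9, 8, 0, 0, -4, -1, -4, 13.5, 8, 0, 0, -7.3, -1, -5.3, 18, 8, 0, 0, -7.3, -1, -6.7, 22.5, 8, 0, 0, -7.3, -1, -8.0, 27, 8, 0, 0, -7.3],
)

```text
time_s: 11.15
ee_pos: [472.0, 6.8, 72.5]
ee_rot: [-1.47, 1.57, 0.1]
contact_force: [0.4, 0.9, 0.4]
finger_gap: 94.0
```

Emit:
servo_tool(
  targets=[-1, 0, 0, -4, 0, 0, 0, -1, 0, 0, -4, 0, 0, 0],
)

```text
time_s: 11.35
ee_pos: [467.8, 7.2, 28.8]
ee_rot: [1.417, 1.562, 2.99]
contact_force: [-0.6, -0.5, -0.6]
finger_gap: 93.9
```

```bash
python3 snap.py 9 side 280 390 120 240;python3 snap.py 9 top 240 440 160 280
```

```text
t 11.35 p [467.8   7.2  28.8] F [-0.6  -0.49 -0.59] gap 93.9 q [-0.17  0.16  1.92 -0.    1.08 -1.74]
toolx [-0.009  0.001 -1.   ] toolz [-0.002  1.     0.001] jaw yaw deg 90.1
t 11.4 p [469.9   6.1  30.6] F [ 0.08 -0.14  0.54] gap 94.2 q [-0.17  0.15  1.91 -0.    1.08 -1.74]
toolx [-0.006  0.001 -1.   ] toolz [-0.     1.     0.001] jaw yaw deg 90.0
```

View pics/side9.png

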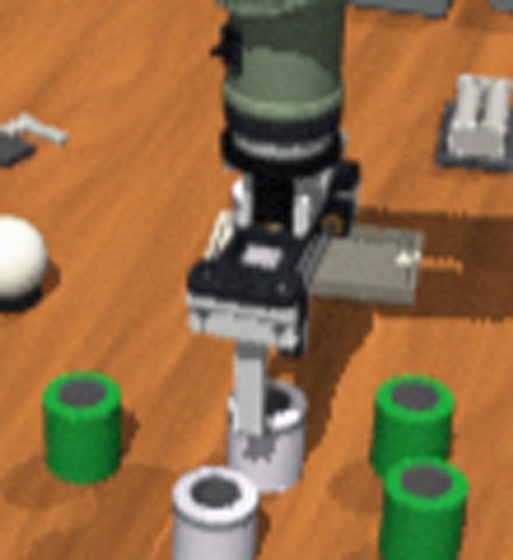

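View pics/top9.png

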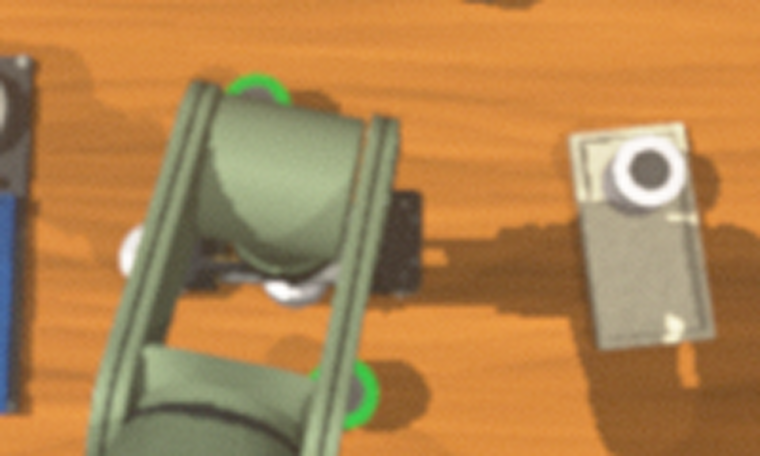

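Tin 1 stands in the white tray, with its lid at top crop (655,170), and the fingers straddle tin 2. Descending and gripping.

Emit:
servo_tool(
  targets=[-1, 0, 0, -2.5, 0, 0, 0, -1, 0, 0, -4.5, 0, 0, 0, 1, 0, 0, -4.5, 0, 0, 0, 1, 0, 0, -4.5, 0, 0, 0, 1, 0, 0, -4.5, 0, 0, 0, 1, 0, 0, -4.5, 0, 0, 0, 1, 0, 0, -4.5, 0, 0, 0, 1, 0, 0, -4.5, 0, 0, 0, 1, 0, 0, -4.5, 0, 0, 0, 1, 0, 0, -4.5, 0, 0, 0],
)

```text
time_s: 12.45
ee_pos: [473.5, 5.0, -11.8]
ee_rot: [-1.886, 1.569, -0.316]
contact_force: [-1.3, -0.6, 4.2]
finger_gap: 53.8
```

Run:
```python
from h import *
c=load("top9")
h=cv2.cvtColor(c["color"],cv2.COLOR_RGB2HSV).astype(int)
u=(655/3.8+240-.4,170/3.8+160-.4);p=ray(c,u,65);a=np.radians(7.3)
d=p[:2]-[511,-270];print(p.round(1),"tray frame",d@[np.cos(a),np.sin(a)],d@[-np.sin(a),np.cos(a)]);st()
```

```text
[ 553.2 -269.7   65. ] tray frame 41.92534368354291 -5.025819101705907
t 12.45 p [473.5   5.  -11.8] F [-1.29 -0.59  4.19] gap 53.8 q [-0.17  0.23  1.93 -0.    0.98 -1.74]
toolx [ 0.001 -0.    -1.   ] toolz [ 0.001  1.    -0.   ] jaw yaw deg 90.0
```

Tin 1 sits at (42, −5) mm in the tray frame, inside the limits. Tin 2 is gripped at 53.8 mm, so I'll lift and weigh it.

Emit:
servo_tool(
  targets=[1, 0, 0, 0.5, 0, 0, 0, 1, 0, 0, 2, 0, 0, 0, 1, 0, 0, 4, 0, 0, 0, 1, 0, 0, 6, 0, 0, 0, 1, 0, 0, 6, 0, 0, 0, 1, 0, 0, 6, 0, 0, 0, 1, 0, 0, 6, 0, 0, 0, 1, 0, 0, 6, 0, 0, 0, 1, 0, 0, 6, 0, 0, 0],
)

```text
time_s: 13.35
ee_pos: [471.8, 5.3, 46.3]
ee_rot: [1.395, 1.569, 2.965]
contact_force: [0.2, -0.4, -1.1]
finger_gap: 54.0
```

Emit:
servo_tool(
  targets=[1, 0, 0, 0, 0, 0, 0, 1, 0, 0, 0, 0, 0, 0],
)

```text
time_s: 13.55
ee_pos: [472.5, 5.2, 47.0]
ee_rot: [1.426, 1.57, 2.996]
contact_force: [0.3, 0.3, -1.0]
finger_gap: 54.3
```

```bash
python3 snap.py 10 side 280 390 120 240
```

```text
t 13.55 p [472.5   5.2  47. ] F [ 0.31  0.25 -1.03] gap 54.3 q [-0.17  0.13  1.9  -0.    1.11 -1.74]
toolx [-0.001  0.    -1.   ] toolz [0.001 1.    0.   ] jaw yaw deg 90.0
```

View pics/side10.png

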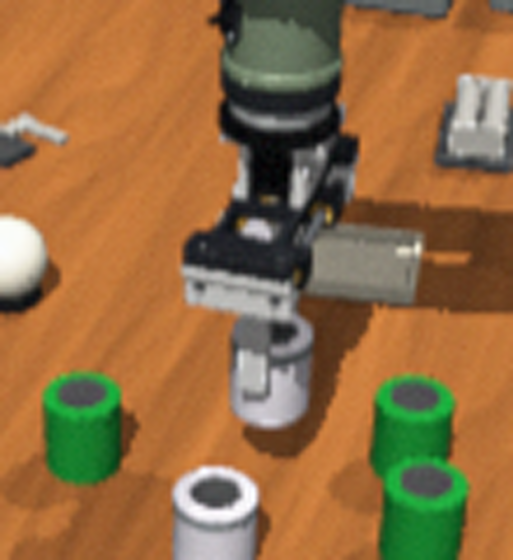

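Again about −1 N, so this tin is empty too and goes in the other slot of the white tray.

Emit:
servo_tool(
  targets=[1, 0, -4.5, 0, 0, 0, 2, 1, -0.1, -9.5, 0, 0, 0, 5, 1, -0.1, -14.5, 0, 0, 0, 7.3, 1, -0.1, -19.5, 0, 0, 0, 7.3, 1, -0.1, -24, 0, 0, 0, 7.3, 1, -0.1, -27.6, 0, 0, 0, 7.3, 1, -0.1, -27.6, -1, 0, 0, 7.3, 1, -0.1, -27.6, -3, 0, 0, 7.3, 1, -0.1, -27.6, -4.3, 0, 0, 7.3, 1, -0.1, -27.6, -4.8, 0, 0, 7.3, 1, -0.1, -27.6, -4.8, 0, 0, 7.3],
)

```text
time_s: 14.7
ee_pos: [470.9, -269.3, -1.8]
ee_rot: [0.734, 1.568, 2.432]
contact_force: [-0.1, 0.2, -1.1]
finger_gap: 54.0
```

```bash
python3 snap.py 11 side 300 390 120 200
```

```text
t 14.7 p [ 470.9 -269.3   -1.8] F [-0.12  0.16 -1.13] gap 54.0 q [-0.68  0.34  1.76  0.    1.05 -2.38]
toolx [-0.002  0.002 -1.   ] toolz [-0.127  0.992  0.002] jaw yaw deg 97.3
```

View pics/side11.png

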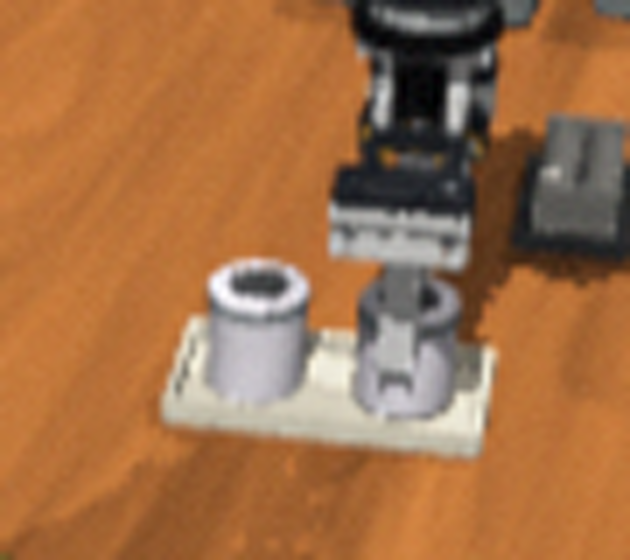

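Both tins sit inside the tray in the side view, at crop x 257 and 408. I'll set this one down and release.

Emit:
servo_tool(
  targets=[1, 0, 0, -0.3, 0, 0, 0, 1, 0, 0, -0.5, 0, 0, 0, 1, 0, 0, -0.7, 0, 0, 0, 1, 0, 0, -0.7, 0, 0, 0, -1, 0, 0, -0.7, 0, 0, 0, -1, 0, 0, -0.7, 0, 0, 0, -1, 0, 0, -0.7, 0, 0, 0, -1, 0, 0, -0.7, 0, 0, 0, -1, 0, 0, 2.5, 0, 0, 0, -1, 0, 0, 7.3, 0, 0, 0],
)

```text
time_s: 15.75
ee_pos: [468.6, -268.4, 69.5]
ee_rot: [0.761, 1.562, 2.459]
contact_force: [0.9, -0.8, 0.0]
finger_gap: 93.8
```

Emit:
servo_tool(
  targets=[-1, 0.1, 5, 0, 0, 0, -4, -1, 0.2, 10, 0, 0, 0, -7.3, -1, 0.3, 15, 0, 0, 0, -7.3, -1, 0.4, 20, 0, 0, 0, -7.3, -1, 0.5, 25, 0, 0, 0, -7.3, -1, 0.6, 30, 0, 0, 0, -7.3, -1, 0.6, 35, 0, 0, 0, -7.3, -1, 0.6, 38.2, 0, 0, 0, -7.3, -1, 0.6, 38.2, 0, 0, 0, -7.3, -1, 0.6, 38.2, 0, 0, 0, -7.3, -1, 0.6, 38.2, -3.5, 0, 0, -7.3, -1, 0.6, 38.2, -3.5, 0, 0, -7.3],
)

```text
time_s: 16.95
ee_pos: [473.8, 109.4, 33.9]
ee_rot: [1.682, 1.562, -3.033]
contact_force: [-0.8, 0.0, -0.1]
finger_gap: 93.9
```

```bash
python3 snap.py 12 side 280 390 120 250;python3 snap.py 12 top 240 440 160 280
```

```text
t 16.95 p [473.8 109.4  33.9] F [-0.8   0.01 -0.06] gap 93.9 q [ 0.05  0.18  1.87 -0.    1.1  -1.52]
toolx [-0.009 -0.001 -1.   ] toolz [ 0.003  1.    -0.001] jaw yaw deg 89.8
t 17.0 p [475.2 109.6  35.5] F [-0.11  0.08 -0.24] gap 93.9 q [ 0.05  0.18  1.87 -0.    1.1  -1.52]
toolx [-0.006 -0.001 -1.   ] toolz [ 0.003  1.    -0.001] jaw yaw deg 89.8
```

View pics/side12.png

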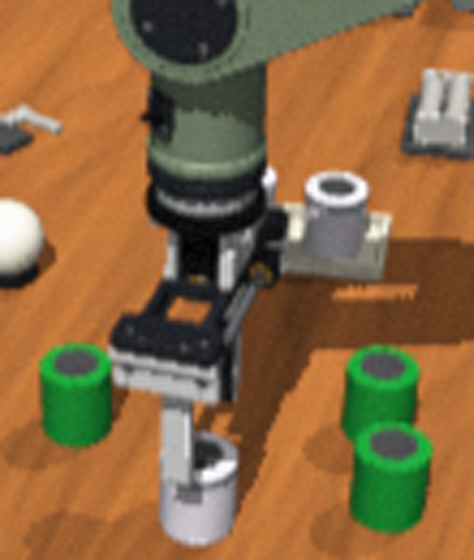

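View pics/top12.png

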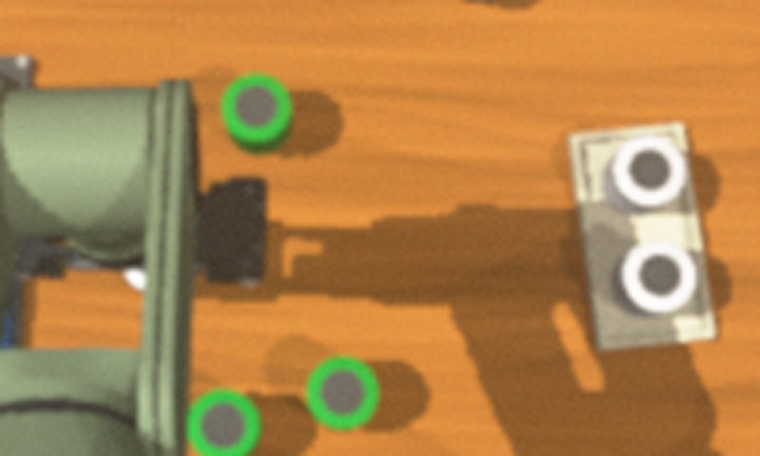

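Both empties stand in the white tray, with lids at top crop (652,170) and (660,277). Gripping the third tin.

Emit:
servo_tool(
  targets=[-1, 0, 0.1, -2.5, 0, 0, 0, -1, 0, 0.1, -4.9, 0, 0, 0, 1, 0, 0.1, -4.9, 0, 0, 0, 1, 0, 0.1, -4.9, 0, 0, 0, 1, 0, 0.1, -4.9, 0, 0, 0, 1, 0, 0.1, -4.9, 0, 0, 0, 1, 0, 0.1, -4.9, 0, 0, 0, 1, 0, 0.1, -4.9, 0, 0, 0, 1, 0, 0.1, -4.9, 0, 0, 0, 1, 0, 0.1, -4.9, 0, 0, 0],
  squeeze=40,
)

```text
time_s: 18.05
ee_pos: [478.8, 111.6, -10.6]
ee_rot: [-2.123, 1.569, -0.552]
contact_force: [0.1, -3.5, 6.5]
finger_gap: 52.6
```

Emit:
servo_tool(
  targets=[1, 0, 0, 0.5, 0, 0, 0, 1, 0, 0, 2, 0, 0, 0, 1, 0, 0, 4, 0, 0, 0, 1, 0, 0, 6, 0, 0, 0, 1, 0, 0, 6, 0, 0, 0, 1, 0, 0, 6, 0, 0, 0, 1, 0, 0, 6, 0, 0, 0, 1, 0, 0, 6, 0, 0, 0, 1, 0, 0, 6, 0, 0, 0],
)

```text
time_s: 18.95
ee_pos: [476.7, 112.2, 47.2]
ee_rot: [1.595, 1.569, -3.118]
contact_force: [-0.2, 0.2, -4.3]
finger_gap: 52.4
```

```bash
python3 snap.py 13 side 280 390 120 250
```

```text
t 18.95 p [476.7 112.2  47.2] F [-0.21  0.23 -4.33] gap 52.4 q [ 0.05  0.17  1.86  0.    1.12 -1.52]
toolx [-0.002 -0.    -1.   ] toolz [ 0.001  1.    -0.   ] jaw yaw deg 90.0
```

View pics/side13.png

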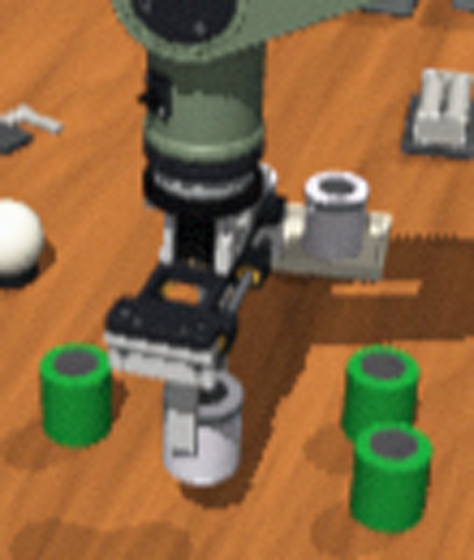

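−4.3 N, so this tin is full and goes to the centre of the blue tray.

Emit:
servo_tool(
  targets=[1, -0.9, 4.5, 0, 0, 0, 1.4, 1, -1.9, 9, 0, 0, 0, 1.4, 1, -2.9, 13.5, 0, 0, 0, 1.4, 1, -3.4, 16.1, 0, 0, 0, 1.4, 1, -3.4, 16.1, -0.7, 0, 0, 1.4, 1, -3.4, 16.1, -1.8, 0, 0, 1.4, 1, -3.4, 16.1, -2.8, 0, 0, 1.4, 1, -3.4, 16.1, -3.6, 0, 0, 1.4, 1, -3.4, 16.1, -3.9, 0, 0, 1.4, 1, -3.4, 16.1, -3.9, 0, 0, 1.4],
)

```text
time_s: 20.0
ee_pos: [443.3, 272.2, 8.4]
ee_rot: [1.969, 1.569, -2.721]
contact_force: [-0.6, 0.0, -3.7]
finger_gap: 53.0
```

```bash
python3 snap.py 14 side 230 380 180 310;python3 snap.py 14 top 190 300 150 280
```

```text
t 20.0 p [443.3 272.2   8.4] F [-0.6   0.02 -3.69] gap 53.0 q [ 0.38  0.28  1.81 -0.    1.05 -1.21]
toolx [-0.002 -0.001 -1.   ] toolz [-0.022  1.    -0.001] jaw yaw deg 91.3
t 20.05 p [443.8 272.6   9. ] F [ 0.69  0.28 -4.93] gap 53.0 q [ 0.38  0.28  1.81 -0.    1.05 -1.21]
toolx [-0.001 -0.    -1.   ] toolz [-0.023  1.    -0.   ] jaw yaw deg 91.3
```

View pics/side14.png

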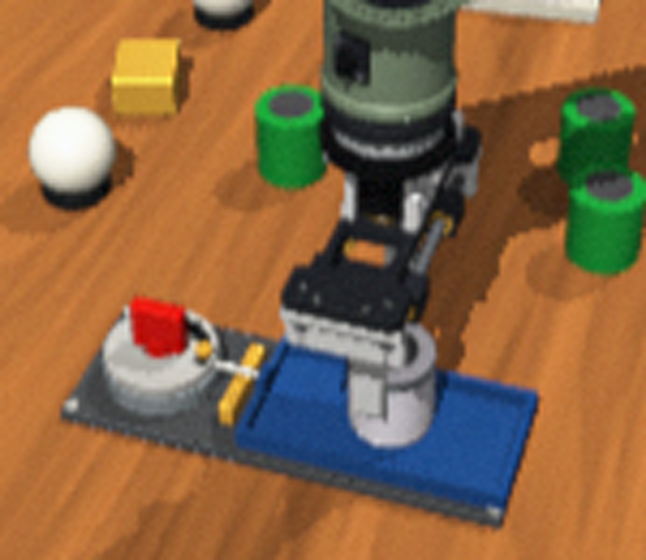

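View pics/top14.png

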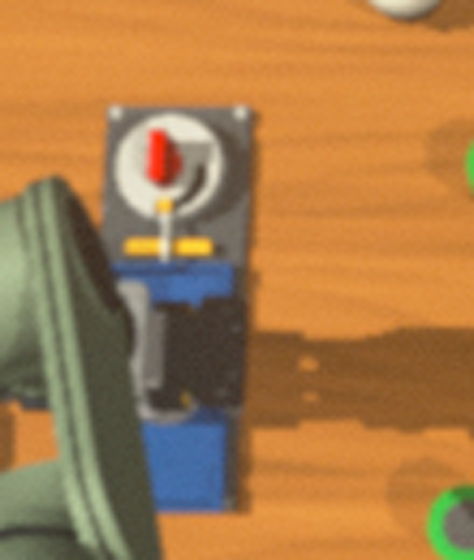

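The tin hangs over the centre of the blue tray, at side crop (390,400). I'll lower it slowly.

Emit:
servo_tool(
  targets=[1, 0, 0, -0.3, 0, 0, 0, 1, 0, 0, -0.5, 0, 0, 0, 1, 0, 0, -0.65, 0, 0, 0, 1, 0, 0, -0.65, 0, 0, 0, 1, 0, 0, -0.65, 0, 0, 0],
)

```text
time_s: 20.6
ee_pos: [445.9, 273.5, 5.9]
ee_rot: [-1.492, 1.567, 0.103]
contact_force: [-2.4, -2.3, 9.1]
finger_gap: 53.1
```

Contact (+9 N). Releasing and rising.

Emit:
servo_tool(
  targets=[-1, 0, 0, 0, 0, 0, 0, -1, 0, 0, 0, 0, 0, 0, -1, 0, 0, 0, 0, 0, 0, -1, 0, 0, 0, 0, 0, 0, -1, 0, 0, 0, 0, 0, 0, -1, 0, 0, 2, 0, 0, 0, -1, 0, 0, 6, 0, 0, 0, -1, 0, 0, 9, 0, 0, 0, -1, 0, 0, 9, 0, 0, 0],
)

```text
time_s: 21.5
ee_pos: [447.9, 275.0, 97.8]
ee_rot: [-1.202, 1.56, 0.392]
contact_force: [0.2, 1.1, 1.2]
finger_gap: 94.0
```

Emit:
servo_tool(
  targets=[-1, 5, 0, 0, 0, 0, 0, -1, 10, 0, 0, 0, 0, 0, -1, 15.2, 0.4, 0, 0, 0, 0, -1, 15.2, 0.4, 0, 0, 0, 0, -1, 15.2, 0.4, 0, 0, 0, 0],
)

```text
time_s: 22.0
ee_pos: [595.1, 276.5, 90.0]
ee_rot: [1.803, 1.567, -2.887]
contact_force: [0.3, -0.1, -0.6]
finger_gap: 94.1
```

```bash
python3 snap.py 15 side 230 380 180 310;python3 snap.py 15 top 190 300 150 280
python3 - <<'E'
from h import *
for z in (32,40,68,90,130):
  u=proj(load("side15"),(595,276.5,z)); print(z,((u-[230,180])*(560/130)).round(0))
E
```

```text
t 22.0 p [595.1 276.5  90. ] F [ 0.26 -0.06 -0.57] gap 94.1 q [ 0.3   0.44  1.39  0.    1.31 -1.29]
toolx [-0.004 -0.001 -1.   ] toolz [-0.023  1.    -0.001] jaw yaw deg 91.3
t 22.05 p [594.2 276.7  90.7] F [-0.42  0.27 -0.56] gap 94.0 q [ 0.3   0.44  1.4   0.    1.31 -1.29]
toolx [-0.004 -0.001 -1.   ] toolz [-0.023  1.    -0.001] jaw yaw deg 91.3
32 [160. 343.]
40 [159. 334.]
68 [156. 302.]
90 [153. 277.]
130 [149. 228.]
```

View pics/side15.png

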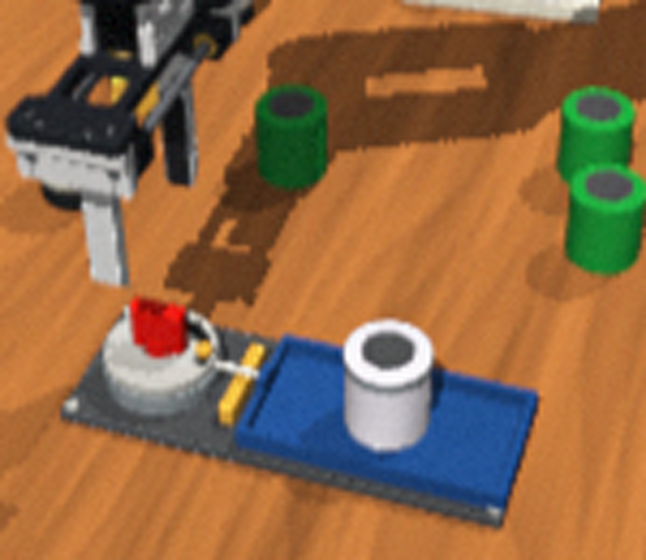

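View pics/top15.png

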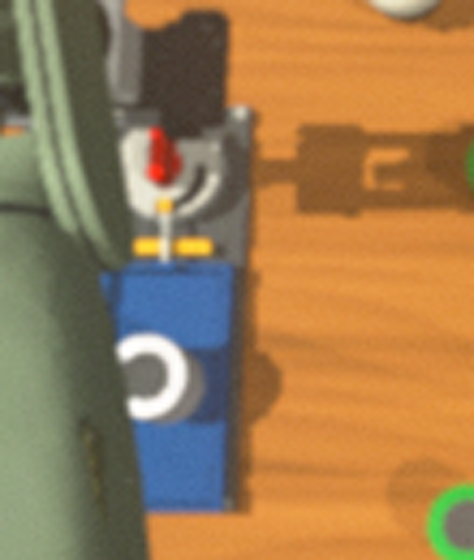

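The tin stands upright on the blue tray floor, at side crop (388,385). The gripper is above the wing. I'll descend to a true tip height of about 46 mm, above the brass head at 40 mm, and grip the wing.

Emit:
servo_tool(
  targets=[-1, 0, 0, -4, 0, 0, 0, -1, 0, 0, -7, 0, 0, 0, -1, 0, 0, -8.4, 0, 0, 0, 1, 0, 0, -8.4, 0, 0, 0, 1, 0, 0, -8.4, 0, 0, 0, 1, 0, 0, -8.4, 0, 0, 0, 1, 0, 0, -8.4, 0, 0, 0, 1, 0, 0, -8.4, 0, 0, 0, 1, 0, 0, -8.4, 0, 0, 0, 1, 0, 0, -8.4, 0, 0, 0],
  squeeze=20,
)

```text
time_s: 23.1
ee_pos: [595.9, 277.2, 9.1]
ee_rot: [-1.286, 1.57, 0.309]
contact_force: [0.9, 0.2, -0.6]
finger_gap: 41.5
```

Emit:
servo_tool(
  targets=[1, 0, 0, 0, 0, 0, 0, 1, 0, 0, 0, 0, 0, 0, 1, 0, 0, 0, 0, 0, 0, 1, 0, 0, 0, 0, 0, 0, 1, 0, 0, 0, 0, 0, 0, 1, 0, 0, 0, 0, 0, 0],
)

```text
time_s: 23.7
ee_pos: [595.7, 276.8, 8.7]
ee_rot: [2.669, 1.57, -2.02]
contact_force: [0.1, -0.9, -0.1]
finger_gap: 11.9
```

```bash
python3 snap.py 16 side 230 330 210 300;python3 snap.py 16 top 190 300 150 280
```

```text
t 23.7 p [595.7 276.8   8.7] F [ 0.06 -0.89 -0.13] gap 11.9 q [ 0.3   0.53  1.45 -0.    1.16 -1.29]
toolx [-0.    -0.001 -1.   ] toolz [-0.024  1.    -0.001] jaw yaw deg 91.4
t 23.75 p [595.7 276.8   8.7] F [ 0.65 -0.95  0.36] gap 12.2 q [ 0.3   0.53  1.45 -0.    1.16 -1.29]
toolx [-0.    -0.001 -1.   ] toolz [-0.024  1.    -0.001] jaw yaw deg 91.4
```

View pics/side16.png

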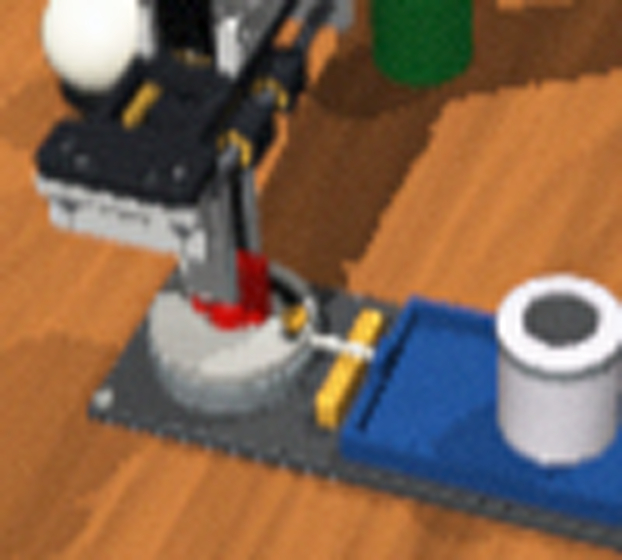

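The wing is gripped at 12 mm. I'll turn it clockwise (negative z), half way first.

Emit:
servo_tool(
  targets=[1, 0, 0, 0, 0, 0, -6, 1, 0, 0, 0, 0, 0, -12, 1, 0, 0, 0, 0, 0, -18, 1, 0, 0, 0, 0, 0, -24, 1, 0, 0, 0, 0, 0, -30, 1, 0, 0, 0, 0, 0, -36, 1, 0, 0, 0, 0, 0, -36, 1, 0, 0, 0, 0, 0, -36],
)

```text
time_s: 24.6
ee_pos: [595.4, 276.0, 8.7]
ee_rot: [-3.024, 1.569, -2.056]
contact_force: [-1.2, -5.1, 1.4]
finger_gap: 11.6
```

```bash
python3 snap.py 17 side 230 330 210 300;python3 -c "
from workcell import env;print(env.get_obs()['wrist_torque'])"
```

```text
t 24.6 p [595.4 276.    8.7] F [-1.18 -5.08  1.41] gap 11.6 q [ 0.3   0.53  1.45 -0.    1.16 -0.66]
toolx [-0.001 -0.002 -1.   ] toolz [ 0.567  0.824 -0.002] jaw yaw deg 55.5
[-0.85924142  0.0038894  -0.05090154]
```

View pics/side17.png

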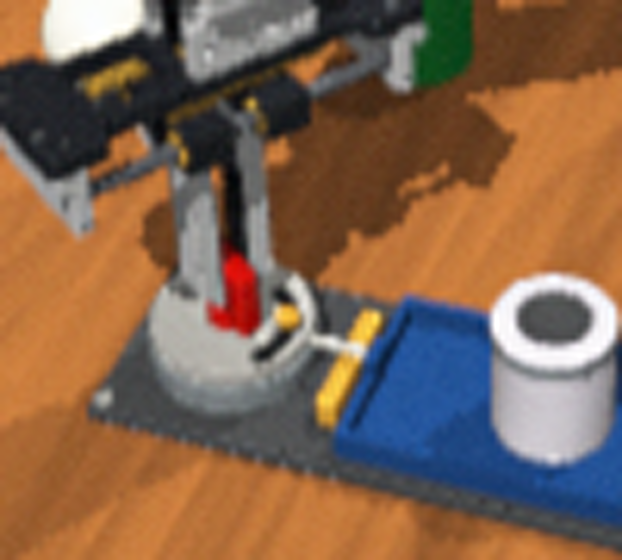

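The wing turned and the tray is moving. I'll finish the turn.

Emit:
servo_tool(
  targets=[1, 0, 0, 0, 0, 0, -6, 1, 0, 0, 0, 0, 0, -12, 1, 0, 0, 0, 0, 0, -18, 1, 0, 0, 0, 0, 0, -24, 1, 0, 0, 0, 0, 0, -30, 1, 0, 0, 0, 0, 0, -35, 1, 0, 0, 0, 0, 0, -38, 1, 0, 0, 0, 0, 0, -38, 1, 0, 0, 0, 0, 0, -38],
)

```text
time_s: 25.55
ee_pos: [594.6, 275.4, 8.7]
ee_rot: [-2.608, 1.567, -2.303]
contact_force: [-2.6, -6.7, 2.5]
finger_gap: 11.7
```

```bash
python3 snap.py 18 side 230 330 210 300;python3 -c "
from workcell import env;print(env.get_obs()['wrist_torque'])"
```

```text
t 25.55 p [594.6 275.4   8.7] F [-2.57 -6.66  2.51] gap 11.7 q [ 0.3   0.53  1.45 -0.    1.16 -0.  ]
toolx [-0.003 -0.003 -1.   ] toolz [ 0.954  0.3   -0.004] jaw yaw deg 17.5
[-1.21705437  0.44729295 -0.05343804]
```

View pics/side18.png

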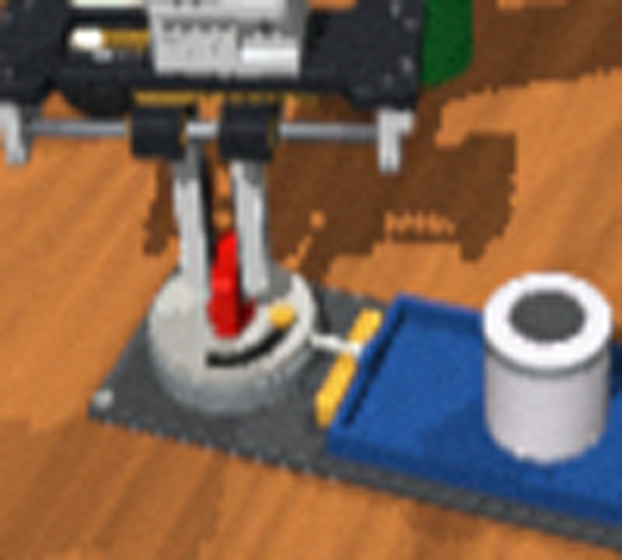

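The torque is still just friction, so I'll turn a few degrees more to meet the stop.

Emit:
servo_tool(
  targets=[1, 0, 0, 0, 0, 0, -2, 1, 0, 0, 0, 0, 0, -4, 1, 0, 0, 0, 0, 0, -4],
)

```text
time_s: 25.9
ee_pos: [594.5, 275.5, 8.7]
ee_rot: [-2.513, 1.567, -2.276]
contact_force: [-3.2, -5.7, 3.2]
finger_gap: 12.3
```

```bash
python3 -c "
from h import *
o,R=st();print(o['wrist_torque'])"
```

```text
t 25.9 p [594.5 275.5   8.7] F [-3.24 -5.74  3.2 ] gap 12.3 q [ 0.3   0.53  1.45 -0.    1.16  0.07]
toolx [-0.003 -0.003 -1.   ] toolz [ 0.972  0.234 -0.003] jaw yaw deg 13.5
[-1.20014909  0.43119852  0.39169635]
```

The torque jumped to 0.39 N m, so the cam is at its stop. Opening and lifting away.

Emit:
servo_tool(
  targets=[0, 0, 0, 0, 0, 0, 0, 0, 0, 0, 0, 0, 0, 0, 0, 0, 0, 0, 0, 0, 0, 0, 0, 0, 0.5, 0, 0, 0, 0, 0, 0, 3, 0, 0, 0, 0, 0, 0, 8, 0, 0, 0, 0, 0, 0, 13, 0, 0, 0, 0, -5, -5, 15, 0, 0, 0, 0, -8, -10, 15, 0, 0, 0, 0, -10, -15, 15, 0, 0, 0, 0, -13, -20, 15, 0, 0, 0, 0, -13, -20, 15, 0, 0, 0],
)

```text
time_s: 27.1
ee_pos: [464.7, 75.8, 159.5]
ee_rot: [-0.31, 1.569, -0.076]
contact_force: [0.4, 0.6, 1.0]
finger_gap: 47.0
```

```bash
python3 snap.py 19 side 220 400 150 310;python3 snap.py 19 top 190 450 120 290
```

```text
t 27.1 p [464.7  75.8 159.5] F [0.42 0.55 0.99] gap 47.0 q [-0.02 -0.01  1.8  -0.    1.36 -0.26]
toolx [ 0.002 -0.    -1.   ] toolz [0.973 0.232 0.001] jaw yaw deg 13.4
t 27.15 p [461.6  71.6 158.9] F [-1.93 -1.44 -0.51] gap 46.9 q [-0.03 -0.02  1.8  -0.    1.36 -0.26]
toolx [-0.003 -0.004 -1.   ] toolz [ 0.973  0.229 -0.004] jaw yaw deg 13.2
```

View pics/side19.png

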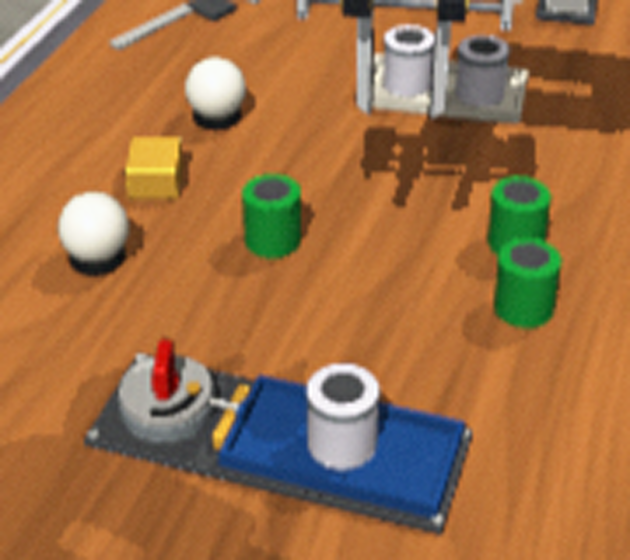

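View pics/top19.png

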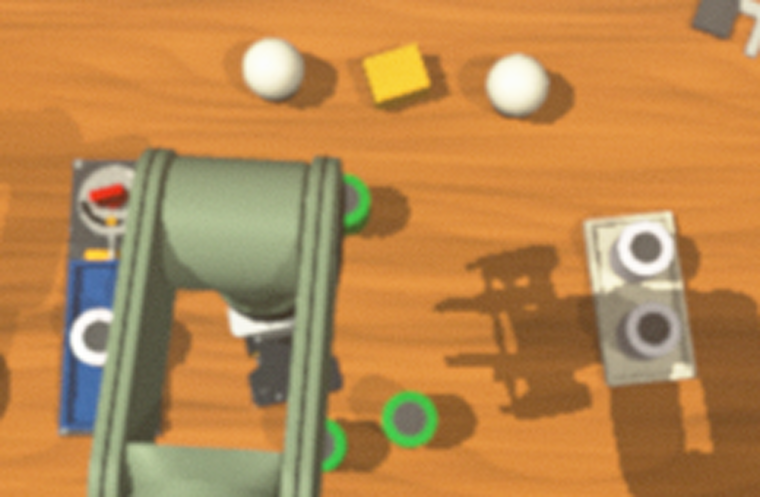

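All tins stand in their trays, the cam wing lies across the plate, and the bystanders look unmoved. One last numeric check, with a settle, before I hand in.

Emit:
servo_tool(
  targets=[0, 0, 0, 0, 0, 0, 0, 0, 0, 0, 0, 0, 0, 0, 0, 0, 0, 0, 0, 0, 0, 0, 0, 0, 0, 0, 0, 0],
)

```text
time_s: 27.6
ee_pos: [466.2, 78.2, 158.8]
ee_rot: [1.835, 1.571, 2.07]
contact_force: [1.1, -0.5, 0.1]
finger_gap: 47.2
```

Run:
```python
from h import *
t=load("top19");s=load("side19")
ft=760/260;fs=560/160
T=lambda X,Y:((X+.5)/ft-.5+190,(Y+.5)/ft-.5+120)
S=lambda X,Y:((X+.5)/fs-.5+220,(Y+.5)/fs-.5+150)
def loc(p,c,a):
    d=p[:2]-c;a=np.radians(a);return (d@[np.cos(a),np.sin(a)]).round(1),(d@[-np.sin(a),np.cos(a)]).round(1)
for n,pt,ps,z,c,a in(("w+",(645,247),(410,37),65,(511,-270),7.3),("w-",(655,328),(484,45),65,(511,-270),7.3),("blue",(98,337),(344,387),73,(448,273.6),1.4)):
    for k,cc,f,p in(("top",t,T,pt),("side",s,S,ps)): q=ray(cc,f(*p),z);print(n,k,q.round(1),loc(q,np.array(c),a))
# wing angle from top
h=cv2.cvtColor(t["color"],cv2.COLOR_RGB2HSV).astype(int);m=((h[...,0]<6)|(h[...,0]>174))&(h[...,1]>150)&(h[...,2]>90);m[:,:215]=0;m[:,245:]=0;m[:170]=0;m[205:]=0
P=np.array([ray(t,q[::-1],68)[:2] for q in np.argwhere(m)],np.float32);print("wing",cv2.minAreaRect(P))
def blue(c,roi):
    h=cv2.cvtColor(c["color"],cv2.COLOR_RGB2HSV).astype(int);m=(h[...,0]>100)&(h[...,0]<130)&(h[...,1]>120)&(h[...,2]>40);x0,x1,y0,y1=roi
    k=np.zeros_like(m);k[y0:y1,x0:x1]=m[y0:y1,x0:x1];q=np.argwhere(k)[:,::-1];X=np.array([ray(c,p,22)[0] for p in q]);return np.percentile(X,[1,99]).round(1)
print(blue(load("side0"),(240,370,240,310)),blue(s,(240,370,240,310)))
st()
```

```text
w+ top [ 553.6 -264.9   65. ] (np.float64(42.9), np.float64(-0.4))
w+ side [ 550.1 -262.9   65. ] (np.float64(39.6), np.float64(2.1))
w- top [ 472.7 -273.2   65. ] (np.float64(-38.4), np.float64(1.7))
w- side [ 470.5 -272.5   65. ] (np.float64(-40.5), np.float64(2.7))
blue top [449.1 271.2  73. ] (np.float64(1.1), np.float64(-2.4))
blue side [447.7 271.4  73. ] (np.float64(-0.4), np.float64(-2.2))
wing ((594.921875, 273.9963684082031), (28.735210418701172, 22.51203155517578), 69.51500701904297)
[355.9 525.6] [360.7 531. ]
t 27.6 p [466.2  78.2 158.8] F [ 1.1  -0.47  0.15] gap 47.2 q [-0.02 -0.01  1.79  0.    1.36 -0.25]
toolx [-0.  0. -1.] toolz [ 0.973  0.233 -0.   ] jaw yaw deg 13.5
```

```bash
python3 -c "
from workcell import env
print(env.finish_job())"
```

```text
the job is handed in; nothing more can be done
None
```

I sorted all three tins, turned the cam to its stop and handed the job in at 27.6 s. No verdict was reported.

- **Tins:** The tins at y≈−114 and y≈5 read about −1 N when lifted, so they were empty and went into the white tray. The one at y≈111 read −4.3 N, so it was full and went into the blue tray.
- **Cam:** I turned the wing about 78° clockwise, until the wrist torque jumped from 0.05 to 0.39 N m at the stop.

**Last checks:**
- **Tins in trays:** The white-tray tins are at about x = +41 and −39 mm in its frame and the blue-tray tin at about x = 0. All are within 3 mm of the trays' centre lines, and the tins stand upright and clear of the robot.
- **Blue tray:** It measured about 5 mm drawn by the cam, against the 4.5 mm needed. At roughly 2 mm image accuracy that is a thin margin, so I rely more on the torque rise at the stop.
- **Cam angle:** The wing outline in the top image reads only 69.5°, but it is a poor fit (29 × 23 mm against 36 × 12).
- **Bystanders:** The jacks and stop block look unmoved in the last pictures. The arm went nowhere near the bowl or roller gauge, but I did not measure them.

**What disagreed:**
- **Fingertip height:** The visible fingertips sat about 39 mm above the reported TCP. My first grasp closed on air above the tin without touching it, and I corrected the heights from the images.
- **Tin position:** One earlier reading put a white-tray tin about 5 mm off in y. The final two views did not repeat that.

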